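# Fetch the pattern weight from behind the bottles

### The arm

A 6-joint arm with a two-finger parallel gripper is mounted at the origin on the work surface. World frame = base frame: x ahead of the robot, y to its left, z up, the work surface at z = 0. Lengths are in m, angles in degrees, forces in N, time in s.
With the tool pointing down it reaches from about 0.4 to 0.825 m from the base axis. Payload 7 kg.
Tool frame: the origin (TCP) lies between the finger pads; the fingertips stand 22 mm ahead of it and the grasp point (between the pads) lies 3 mm ahead of it; z points along the fingers, y is the direction in which the jaws open and shut (so a half turn about z gives the same grasp; the last joint's range is limited). The gripper opens to 88 mm and grips with 3 to 60 N. Pads are 19 mm wide; open, the fingers measure 130 mm over their backs; the gripper's body (78 mm by 193 mm) begins 47 mm behind the grasp point.
Start: joints at [-57.748, 20.546, 0.682, 0, -70.136, -16.507], TCP at [0.183, -0.65, 0.218] pointing down, gripper open.
Joint ranges: [-176.03, 176.03], [-82.01, 121.73], [-58.28, 71.71], [-173.87, 95.51], [-174.79, -0.11], [-173.66, 173.66]. Speed limits (degrees/s): [136.94, 136.94, 172.46, 180, 180, 180].

### API

Orientations are given as [roll, pitch, yaw] about the fixed x, y, z axes, in that order (R = Rz(yaw) Ry(pitch) Rx(roll)).
In Python, from plant import telemetry, cams, r gives the robot as it stands.
- The arm moves only by the tool carry_out, never from a script. Its argument "commands" is one flat list of numbers, 5 for each row, row after row: the shift along the world's x, y, z as a fraction of full scale, then the turn about the world's z as a fraction of full scale, then the gripper's target within -1 to 1 (shut at 1, half-way at 0, fully open at -1). In form: [x, y, z, turn, claw, x, y, z, turn, claw, ...]. A call has 1 to 8 rows; each row shifts and turns the commanded pose from where the row before left it; what a row does not reach is not made up. Full scale, the value 1, is 0.04 m for a shift and 4 degrees for a turn. A row lasts 1/10 s, in which the tool goes at most 50 mm and 8.59 degrees, less where a joint would pass 70% of its speed; a pose out of reach is approached as far as the arm can. A call with a number of a shift or a turn outside -1 to 1 is refused whole. A call with a gripper value outside its range is refused whole. The fingers move at their own pace and stop on an object; "grip_force" is the grip in N (left out, the last holds). Time passes only in rows, so rows that do not move let the fingers close. It gives the time, the measured TCP pose, the force and the opening at its end, in the units of the state.
- telemetry.get_state(): the state, without advancing time (a new reading comes with each control period).
- cams.capture(name): name is "scene" or "top" or "wrist"; returns a dict with "frame" (400x640x3 uint8, red, green, blue), "camera_matrix" (3x3 intrinsics, pixels), "camera_from_world" (4x4, takes a point from world to camera coordinates); the wrist camera has in their place "mount" (4x4, takes a point from camera to tool coordinates, whose origin is the TCP and whose axes are the flange's). Camera axes: x right, y down, z forward; pixel columns grow to the right and rows downward; lengths in m; the calibration is good to about 2 mm. A picture is of the moment at which its call begins: read the wrist's pose just before it. There is no depth.
- r.close_job(): hands the job in, once; it reports no verdict.
The state is a dict: "time_s": time; "joints": joint angles; "qd": joint speeds; "joint_torque": joint torques, N m; "tcp_pos": TCP position; "eef_rot": TCP orientation; "contact_force": force on the tool from outside, world axes, zero at the start; "moment": the same for the moment, N m; "gripper_width": finger opening in m.
Only numpy, scipy, OpenCV 4.12 (cv2) and the standard library are available. Lean on these libraries where they do the work, as an engineer would, in place of code of your own. Each camera call takes 0.05 s, during which the arm holds its last target. There are 200 camera calls.

### The job

Clear the bottle, the jar and the can off the wooden stand and stand all three upright in the steel tray. Then fetch the brass weight they were hemming in and lay it flat in the pencilled box on the card pattern, lengthwise along the box; after that put the bottle, the jar and the can back upright, each on the very same spot of the stand that it came from. Do not knock anything over, and leave the hammer, the mug and the wooden shoe last alone.

Things in the scene. Friction and masses are not known exactly. Their poses are not given: they have to be found in the camera images.
- bottle_mid (a point): Amber bottle with a paper label and a narrow neck with a black cap, 50 mm in diameter up to the shoulder, 95 mm tall, about 0.25 kg. Stands upright on the stand at the start; its z axis is up along its middle and its turn about z does not matter. This point is on its axis, half-way up (47.5 mm above its foot; there it is still full width).
- jar_mid (a point): White straight-sided jar with a cork lid, 60 mm in diameter, 80 mm tall, about 0.3 kg. Stands upright on the stand at the start; its z axis is up along its middle and its turn about z does not matter. This point is on its axis, half-way up (40 mm above its foot).
- can_mid (a point): Plain bare-metal can with a flat metal top, 50 mm in diameter, 86 mm tall, about 0.28 kg. Stands upright on the stand at the start; its z axis is up along its middle and its turn about z does not matter. This point is on its axis, half-way up (43 mm above its foot).
- weight_mid (a point): Brass pattern weight, a plain rounded bar 72 mm long (its x axis), 32 mm wide (y) and 30 mm high (z), about 0.55 kg. It lies flat in the middle of the stand with the bottle, jar and can around three of its sides, only about 20 mm from it. This point is its centre, 15 mm above its underside.
- stand: Light-wood board fixed to the bench, 215 (x) by 190 (y) by 12 mm thick, no rim. Origin at the middle of its underside, z up; top 12 mm above it. Dark round spots, 68 mm across, at (-80, 0), (0, 64), (0, -64) mm mark the standing places. Which thing is on which spot varies; each is within 4 mm of its spot's middle. The weight lies near the board's middle, along its x within 0.12 rad.
- tray: Empty open dark steel tray, fixed to the bench: the side area. 310 mm long (x) by 120 mm wide (y), rim 20 mm high, walls and floor 5 mm thick. Origin at the middle of its underside, z up; the inner floor is 5 mm above the origin. It holds the bottle, jar and can in a row, about 95 mm apart.
- pattern: Cream card pattern lying on a grey cutting board 260 mm (x) by 170 mm (y), all fixed to the bench. Origin at the middle of the board's underside, z up; the card's flat top is 12 mm above the origin. A pencilled box of 84 mm (x) by 44 mm (y) is drawn on the card, centred over the origin and lengthwise along x: the place of the weight.
- hammer: Bystander: hammer lying on the bench beyond the work, 260 mm long along its x axis. Leave it alone.
- mug: Bystander: blue ceramic cup without a handle, 76 mm across, 90 mm tall, beyond the work; origin at the middle of its underside. Leave it alone.
- last: Bystander: wooden shoe last, 235 mm long along its x axis, 66 mm wide, 115 mm tall at the heel, beyond the work; origin at the middle of its underside. Leave it alone.

How it is judged:
By the outcome, as a careful person would: the job done as asked, in the order asked, and still so for the second after the job is handed in, with the robot touching nothing.
It also fails if it takes over 147 s, if anything falls off the work surface, if the arm or the gripper's body presses on something with over 40 N, if the wrist force passes 120 N, or if a joint passes its speed limit or range.

## Working session

There is one attempt and no reset: what is moved stays moved. The work goes in short steps, Python scripts to look and compute and a tool call to move; the robot and the scene stay as the last step left them, time stands still between calls to the robot, and variables do not carry over. Pictures are saved under pics/ and viewed, about 12 in all and at most 16, crops included, and the job is handed in when it is done.

Besides the shell and the picture viewer there is one more tool, called by a JSON object that holds its "api" and its "payload", one argument or row to a line. carry_out: Moves the arm, as the interface text tells. Shift numbers are shares of 0.04 m and turn numbers shares of 4 degrees, none past 1 either way. Its arguments: {"type":"object","properties":{"commands":{"type":"array"},"grip_force":{"type":"number"}},"required":["commands"]}

```bash
ls; mkdir -p pics
python3 - <<'E'
from plant import telemetry,cams,r
import cv2,numpy as np
s=telemetry.get_state();print(s)
for n in ("top","scene"):
    c=cams.capture(n);cv2.imwrite(f"pics/{n}0.png",c["frame"][:,:,::-1]);print(n,c["camera_matrix"].tolist(),np.round(c["camera_from_world"],4).tolist())
c=cams.capture("wrist");print(c["camera_matrix"].tolist(),np.round(c["mount"],4).tolist())
E
```

```text
pics
{'time_s': 0.0, 'joints': array([-5.77482017e+01,  2.05919957e+01,  6.34029219e-01, -1.89714762e-02,
       -7.01353068e+01, -1.65064049e+01]), 'qd': array([-0.03687897,  0.01664244,  0.00305406, -0.09419959, -0.05886433,
        0.07198295]), 'joint_torque': array([ 4.02796422e-04, -5.82722926e+01,  2.93061876e+01,  6.99726239e+00,
        7.05403945e-03, -1.89267398e-04]), 'tcp_pos': array([ 0.1829978 , -0.64920565,  0.21682192]), 'eef_rot': array([ 1.79905503e+02, -9.40410594e-03, -1.64261060e+02]), 'contact_force': array([ 0.05463746,  0.1410055 , -0.61855061]), 'moment': array([-0.02628625,  0.01669801,  0.00888036]), 'gripper_width': 0.08736503112432582}
top [[475.4622306606517, 0.0, 316.8596752539323], [0.0, 475.4622306606517, 198.75533040016586], [0.0, 0.0, 1.0]] [[-0.0016, -1.0, -0.0082, -0.0045], [-0.9803, 0.0032, -0.1974, 0.6071], [0.1974, 0.0077, -0.9803, 1.2776], [0.0, 0.0, 0.0, 1.0]]
scene [[402.47824115005886, 0.0, 322.49251957800846], [0.0, 402.47824115005886, 197.0682228713398], [0.0, 0.0, 1.0]] [[0.7906, 0.6123, -0.011, -0.4735], [0.3447, -0.4597, -0.8184, -0.1594], [-0.5061, 0.6433, -0.5745, 1.2952], [0.0, 0.0, 0.0, 1.0]]
[[283.9666342704901, 0.0, 321.8462774423012], [0.0, 283.9666342704901, 195.97813365004978], [0.0, 0.0, 1.0]] [[-0.0008, -0.9642, -0.2653, 0.0716], [1.0, -0.0006, -0.0008, 0.0011], [0.0006, -0.2653, 0.9642, -0.1672], [0.0, 0.0, 0.0, 1.0]]
```

View pics/top0.png

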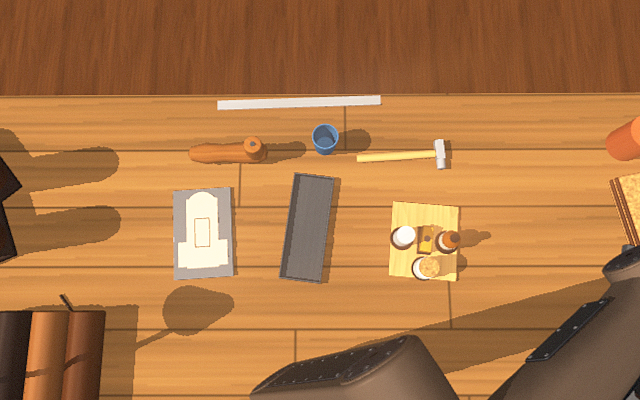

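View pics/scene0.png

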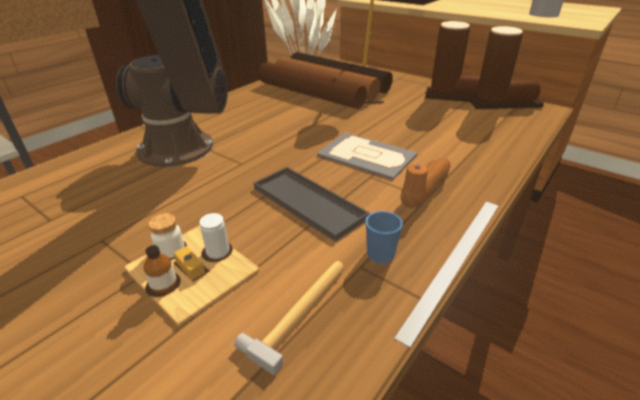

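The top view shows the stand around (425,241): can at (403,236), bottle at (448,240), jar at (427,267), weight at (427,239). The tray is at (308,228), the pattern at (203,233), and the bystanders lie beyond them. Next I'll enlarge these areas.

```bash
cat > h.py <<'E'
import numpy as np,cv2
from plant import telemetry,cams
from scipy.spatial.transform import Rotation as R
def cam(name,save=None):
    s=telemetry.get_state();c=cams.capture(name);K=c["camera_matrix"]
    if name=="wrist":
        T=np.eye(4);T[:3,:3]=R.from_euler("xyz",s["eef_rot"],degrees=True).as_matrix();T[:3,3]=s["tcp_pos"]
        W=T@c["mount"]
    else: W=np.linalg.inv(c["camera_from_world"])
    if save: cv2.imwrite(f"pics/{save}.png",c["frame"][:,:,::-1])
    np.savez(f"{save or name}.npz",K=K,W=W); return c["frame"],K,W
def ray(K,W,uv,z):
    uv=np.atleast_2d(uv);d=np.c_[(uv-K[:2,2])/K[0,0],np.ones(len(uv))]@W[:3,:3].T
    return W[:3,3]+d*((z-W[2,3])/d[:,2])[:,None]
def proj(K,W,P):
    C=np.linalg.inv(W);p=np.atleast_2d(P)@C[:3,:3].T+C[:3,3];return (p/p[:,2:])[:,:2]*K[0,0]+K[:2,2]
E
python3 - <<'E'
from h import *
f,K,W=cam("top","t1")
a=f[180:300,160:350];b=f[190:290,380:470]
cv2.imwrite("pics/a.png",cv2.resize(a,None,fx=4,fy=4,interpolation=cv2.INTER_CUBIC)[:,:,::-1])
cv2.imwrite("pics/b.png",cv2.resize(b,None,fx=6,fy=6,interpolation=cv2.INTER_CUBIC)[:,:,::-1])
E
```

```text
(no output)
```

View pics/a.png

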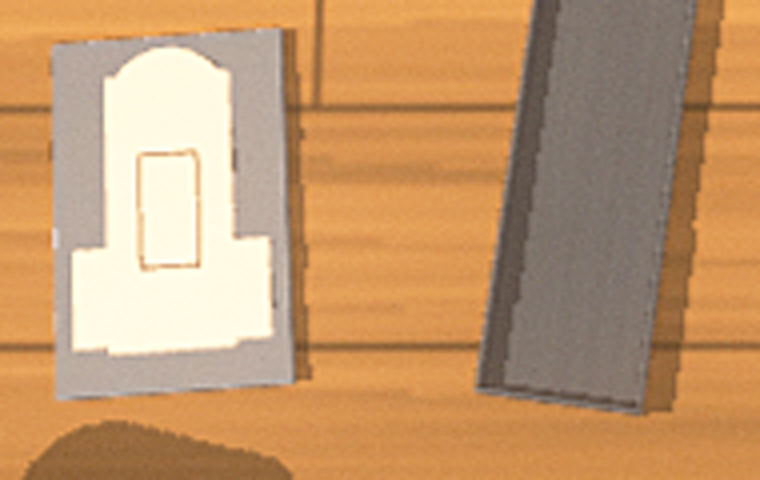

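View pics/b.png

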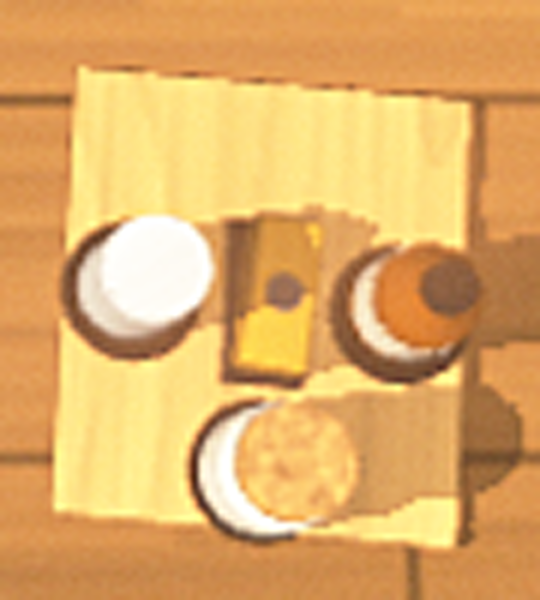

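The crops show the stand corners at about (78,67), (472,102), (460,547) and (53,513), with the lids, weight and box all readable. Next I'll compute positions.

Run:
```python
from h import *
np.set_printoptions(precision=4,suppress=True)
d=np.load("t1.npz");K,W=d["K"],d["W"]
B=lambda p:(np.array(p)+.5)/6-.5+[380,190]
A=lambda p:(np.array(p)+.5)/4-.5+[160,180]
st=ray(K,W,B([(78,67),(472,102),(460,547),(53,513)]),.012);print("stand",st,st.mean(0))
c=st.mean(0);e=(st[0]+st[1]-st[2]-st[3]);yaw=np.arctan2(e[1],e[0]);e2=st[0]+st[3]-st[1]-st[2];print("yaw",np.degrees(yaw),np.degrees(np.arctan2(e2[1],e2[0]))-90)
Rz=lambda a:np.array([[np.cos(a),-np.sin(a)],[np.sin(a),np.cos(a)]])
for n,p,z,l in(("can",(157,265),.098,(0,.064)),("jar",(297,463),.092,(-.08,0)),("bottle",(450,287),.107,(0,-.064))):print(n,ray(K,W,B(p),z)[0],"spot",c[:2]+Rz(yaw)@l)
w=ray(K,W,B([(258,213),(322,222),(298,378),(235,368)]),.042);print("w",w.mean(0),w)
b=ray(K,W,A([(137,153),(198,150),(200,266),(142,270)]),.012);print("box",b.mean(0));x=b[0]+b[1]-b[2]-b[3];print(np.degrees(np.arctan2(x[1],x[0])))
b=ray(K,W,A([(52,44),(281,29),(294,382),(57,398)]),.012);print("board",b.mean(0));x=b[0]+b[1]-b[2]-b[3];print(np.degrees(np.arctan2(x[1],x[0])))
t=ray(K,W,[(296.5,173.5),(339.5,178),*A([(645,412),(478,388)])],.02);print("tray",t,t.mean(0));x=t[0]+t[1]-t[2]-t[3];print(np.degrees(np.arctan2(x[1],x[0])))
```

```text
stand [[ 0.6102 -0.2261  0.012 ]
 [ 0.5923 -0.4158  0.012 ]
 [ 0.3802 -0.3974  0.012 ]
 [ 0.3963 -0.2073  0.012 ]] [ 0.4948 -0.3117  0.012 ]
yaw -4.989564756727165 -5.112645083033328
can [ 0.5027 -0.2452  0.098 ] spot [ 0.5003 -0.2479]
jar [ 0.4149 -0.305   0.092 ] spot [ 0.4151 -0.3047]
bottle [ 0.4914 -0.3731  0.107 ] spot [ 0.4892 -0.3754]
w [ 0.4956 -0.3113  0.042 ] [[ 0.5341 -0.3036  0.042 ]
 [ 0.5298 -0.3334  0.042 ]
 [ 0.4568 -0.3186  0.042 ]
 [ 0.4615 -0.2896  0.042 ]]
box [0.5202 0.326  0.012 ]
4.352827277916917
board [0.5198 0.3247 0.012 ]
4.0825159552832275
tray [[ 0.691   0.0539  0.02  ]
 [ 0.6769 -0.072   0.02  ]
 [ 0.3755 -0.0165  0.02  ]
 [ 0.3923  0.1008  0.02  ]] [0.5339 0.0165 0.02  ]
-9.672802761445604
```

{"api": "carry_out", "payload": {
  "commands": [0.85, 0.85, 0.1, 1, -1, 0.85, 0.85, 0.1, 1, -1, 0.85, 0.85, 0.1, 1, -1, 0.85, 0.85, 0.1, 1, -1, 0.85, 0.85, 0.1, 1, -1, 0.85, 0.85, 0.1, 1, -1, 0.85, 0.85, 0.1, 1, -1, 0.85, 0.85, 0.1, 1, -1],
  "grip_force": 25
}}

```text
time_s: 1.0
tcp_pos: [0.4562, -0.376, 0.2501]
eef_rot: [-180.0, 0.0, -132.1]
contact_force: [1.1, -1.4, 0.8]
gripper_width: 0.0879
```

{"api": "carry_out", "payload": {
  "commands": [0.5, 0.8, 0.1, 1, -1, 0.5, 0.8, 0.1, 1, -1, 0, 0, 0, 1, -1, 0, 0, 0, 1, -1, 0, 0, 0, 1, -1, 0, 0, 0, 1, -1, 0, 0, 0, 1, -1, 0, 0, 0, 1, -1]
}}

```text
time_s: 1.8
tcp_pos: [0.495, -0.3135, 0.2576]
eef_rot: [180.0, 0.0, -100.1]
contact_force: [-0.1, -0.0, -1.2]
gripper_width: 0.0876
```

Run:
```python
from h import *
f,K,W=cam("wrist","w1");s=telemetry.get_state();print(s["time_s"],s["tcp_pos"],s["eef_rot"],s["joints"])
for n,P in dict(can=(.5027,-.2452,.098),jar=(.4149,-.305,.092),bottle=(.4914,-.3731,.107),w=(.4956,-.3113,.042)).items():print(n,proj(K,W,P))
```

```text
1.85 [ 0.49501537 -0.31354017  0.25758403] [ 1.79979974e+02  6.21312488e-03 -9.98522051e+01] [-1.32468592e+01  1.08788045e+01 -7.36649418e+00 -5.28137987e-03
 -7.17750597e+01  3.39630783e+00]
can [[324.94068152 234.37213979]]
jar [[388.8346195  174.42416311]]
bottle [[314.92004825 128.6511116 ]]
w [[321.27275836 173.1771333 ]]
```

View pics/w1.png

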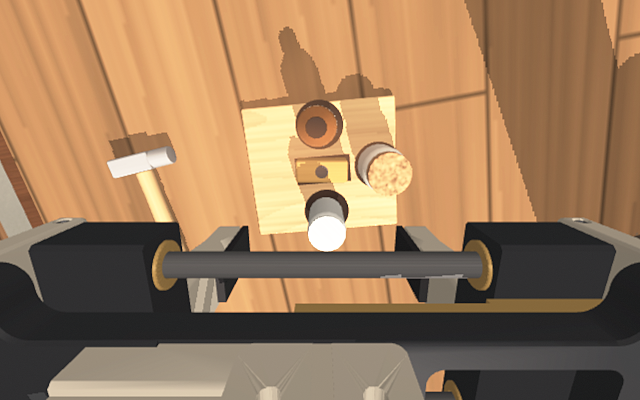

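The wrist picture has the bottle cap at (316,127), the can top at (326,233), the jar lid at (390,172) and the weight's dot at (321,171). That agrees with the predictions to within about 2 px. I'll take the can first.

{"api": "carry_out", "payload": {
  "commands": [0.09, 0.84, 0, 0.6, -1, 0.09, 0.84, 0, 0.6, -1, 0, 0, -0.96, 0, -1, 0, 0, -0.96, 0, -1, 0, 0, -0.96, 0, -1, 0, 0, -0.96, 0, -1, 0, 0, -0.96, 0, -1, 0, 0, 0, 0, -1]
}}

```text
time_s: 2.65
tcp_pos: [0.4985, -0.2456, 0.061]
eef_rot: [179.5, 0.1, -95.6]
contact_force: [-0.5, 0.5, 0.4]
gripper_width: 0.0876
```

{"api": "carry_out", "payload": {
  "commands": [0, 0, 0, 0, 1, 0, 0, 0, 0, 1, 0, 0, 0, 0, 1, 0, 0, 0, 0, 1, 0, 0, 0, 0, 1, 0, 0, 0, 0, 1]
}}

```text
time_s: 3.25
tcp_pos: [0.5024, -0.2465, 0.0665]
eef_rot: [-180.0, -0.0, -95.4]
contact_force: [-1.3, 0.6, 4.9]
gripper_width: 0.049
```

{"api": "carry_out", "payload": {
  "commands": [0, 0, 0.6, 0, 1, 0, 0, 1, 0, 1, 0, 0, 1, 0, 1, 0, 0, 0.4, 0, 1, 0.05, 0.4, 0, 0.9, 1, 0.1, 0.7, 0, 0.9, 1, 0.1, 0.8, 0, 0.9, 1, 0.1, 0.8, 0, 0.9, 1]
}}

```text
time_s: 4.05
tcp_pos: [0.5157, -0.1374, 0.1853]
eef_rot: [179.9, 0.0, -81.0]
contact_force: [0.7, 0.4, -2.3]
gripper_width: 0.049
```

{"api": "carry_out", "payload": {
  "commands": [0.1, 0.8, 0, 0.9, 1, 0.1, 0.8, 0, 0.9, 1, 0.1, 0.8, 0, 0.9, 1, 0.1, 0.7, 0, 0.9, 1, 0.05, 0.5, 0, 0.9, 1, 0, 0.27, 0, 0.9, 1, 0, 0, 0, 0.9, 1, 0, 0, 0, 0.9, 1]
}}

```text
time_s: 4.85
tcp_pos: [0.5337, 0.0169, 0.1851]
eef_rot: [179.9, 0.0, -52.1]
contact_force: [0.4, -0.4, -3.0]
gripper_width: 0.0488
```

{"api": "carry_out", "payload": {
  "commands": [0, 0, 0, 0.9, 1, 0, 0, 0, 0.9, 1, 0, 0, 0, 0.9, 1, 0, 0, 0, 0.9, 1, 0, 0, 0, 0.9, 1, 0, 0, 0, 0.9, 1, 0, 0, 0, 0.9, 1, 0, 0, 0, 0.9, 1]
}}

```text
time_s: 5.65
tcp_pos: [0.5337, 0.0163, 0.1852]
eef_rot: [180.0, 0.1, -23.3]
contact_force: [-0.4, -0.1, -3.5]
gripper_width: 0.0486
```

Run:
```python
from h import *
s=telemetry.get_state();print(s["tcp_pos"],s["eef_rot"],s["joints"],s["gripper_width"])
f,K,W=cam("top","t2")
b=f[150:300,270:470]
cv2.imwrite("pics/c.png",cv2.resize(b,None,fx=4,fy=4,interpolation=cv2.INTER_CUBIC)[:,:,::-1])
```

```text
[0.5337109  0.01630436 0.18515935] [ 1.79973090e+02  6.87850984e-02 -2.33258407e+01] [ 2.27770513e+01  8.75187484e+00 -1.97595252e+01 -3.51504770e-02
 -6.15556886e+01  4.39138846e+01] 0.04864375540937258
```

View pics/c.png

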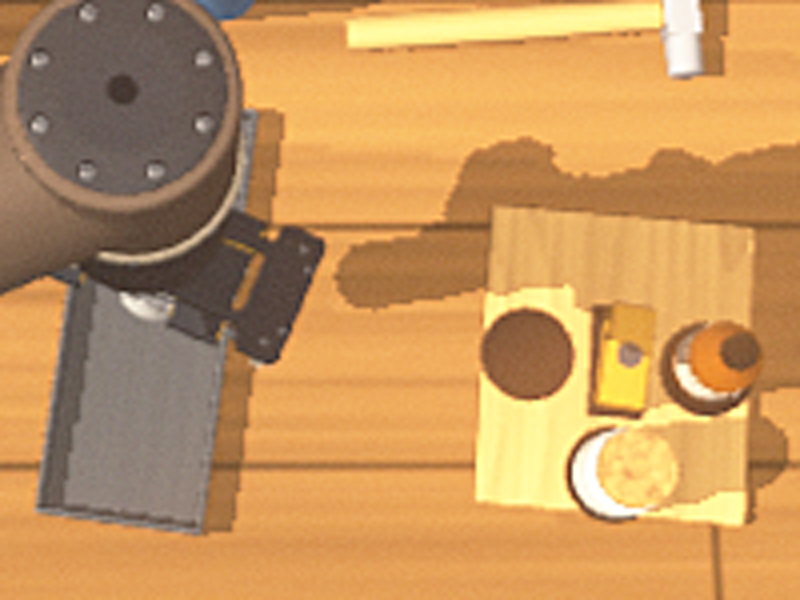

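The can's empty spot shows at (527,354) in the crop, the other things are undisturbed, and the can hangs over the tray's middle. Now I'll lower and release it.

{"api": "carry_out", "payload": {
  "commands": [0, 0, 0, 0.9, 1, 0, 0, 0, 0.9, 1, 0, 0, -0.8, 0.8, 1, 0, 0, -1, 0.8, 1, 0, 0, -0.8, 0, 1, 0, 0, -0.4, 0, 1, 0, 0, -0.15, 0, 1, 0, 0, 0, 0, 1]
}}

```text
time_s: 6.5
tcp_pos: [0.5344, 0.016, 0.06]
eef_rot: [179.9, 0.0, -9.9]
contact_force: [0.7, -0.1, -2.8]
gripper_width: 0.0487
```

{"api": "carry_out", "payload": {
  "commands": [0, 0, 0, 0, 0.3, 0, 0, 0, 0, -1, 0, 0, 0, 0, -1, 0, 0, 0, 0, -1, 0, 0, 0, 0, -1]
}}

```text
time_s: 7.0
tcp_pos: [0.5346, 0.0164, 0.0601]
eef_rot: [-180.0, -0.0, -9.9]
contact_force: [-0.1, 0.1, -0.3]
gripper_width: 0.0756
```

{"api": "carry_out", "payload": {
  "commands": [0, 0, 0.5, 0, -1, 0, 0, 1, 0, -1, 0, 0, 1, 0, -1, 0, 0, 0.75, 0, -1, -0.33, -0.9, 0, 0.4, -1, -0.33, -0.9, 0, 0.4, -1, -0.33, -0.9, 0, 0.4, -1, -0.33, -0.9, 0, 0, -1]
}}

```text
time_s: 7.8
tcp_pos: [0.4809, -0.1287, 0.1901]
eef_rot: [-180.0, -0.0, -5.0]
contact_force: [0.2, 0.8, 0.4]
gripper_width: 0.0879
```

{"api": "carry_out", "payload": {
  "commands": [-0.33, -0.9, 0, 0, -1, -0.33, -0.9, 0, 0, -1, -0.33, -0.9, 0, 0, -1, -0.33, -0.9, 0, 0, -1, -0.34, -0.85, 0, 0, -1, 0, 0, 0, 0, -1]
}}

```text
time_s: 8.4
tcp_pos: [0.4136, -0.3085, 0.1897]
eef_rot: [180.0, 0.0, -5.3]
contact_force: [-0.6, -0.5, 0.1]
gripper_width: 0.0877
```

Run:
```python
from h import *
f,K,W=cam("wrist","w2");s=telemetry.get_state();print(s["time_s"],s["tcp_pos"],s["eef_rot"],s["joints"])
for n,P in dict(jar=(.4145,-.306,.092),bottle=(.491,-.374,.107),w=(.495,-.3125,.042)).items():print(n,proj(K,W,P))
```

```text
8.45 [ 0.4141156  -0.30724651  0.1896633 ] [ 1.79999364e+02  1.46085954e-02 -5.25849024e+00] [-1.47340052e+01  6.73236905e+00 -2.15634598e+01  3.44361588e-03
 -6.17184757e+01  9.94738831e+01]
jar [[320.01839005 193.08564089]]
bottle [[392.17969934 102.37117024]]
w [[319.2222139 107.3341548]]
```

View pics/w2.png

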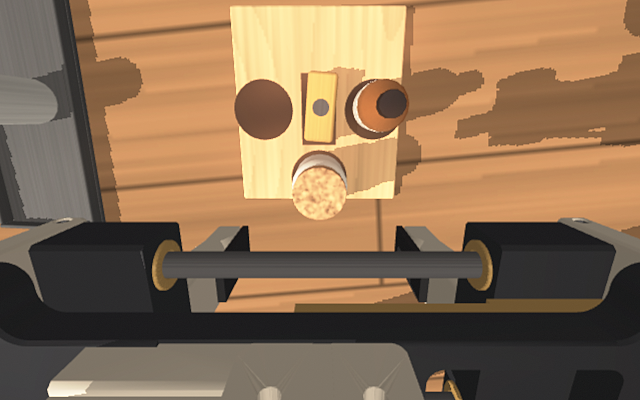

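The jar lid (320,193), bottle cap (391,103) and weight dot (321,107) all match the predictions, so I'll descend on the jar.

{"api": "carry_out", "payload": {
  "commands": [0, 0, -1, 0, -1, 0, 0, -1, 0, -1, 0, 0, -0.9, 0, -1, 0, 0, -0.34, 0, -1, 0, 0, 0, 0, -1]
}}

```text
time_s: 8.95
tcp_pos: [0.4139, -0.3044, 0.0581]
eef_rot: [-179.9, 0.2, -5.0]
contact_force: [-0.3, 0.2, 0.8]
gripper_width: 0.0874
```

{"api": "carry_out", "payload": {
  "commands": [0, 0, 0, 0, 1, 0, 0, 0, 0, 1, 0, 0, 0, 0, 1, 0, 0, 0, 0, 1, 0, 0, 0, 0, 1]
}}

```text
time_s: 9.45
tcp_pos: [0.4154, -0.3057, 0.0607]
eef_rot: [180.0, -0.1, -5.1]
contact_force: [-0.1, -1.1, 1.3]
gripper_width: 0.0535
```

Run:
```python
from h import *
f,K,W=cam("wrist","w3");s=telemetry.get_state();print(s["gripper_width"],s["contact_force"],s["tcp_pos"])
g,_,_=cam("scene")
b=cv2.resize(g[190:330,100:280],None,fx=3,fy=3,interpolation=cv2.INTER_CUBIC)
a=cv2.resize(f[60:400,180:460],(346,420));cv2.imwrite("pics/d.png",np.hstack([b,a[:420]])[:,:,::-1])
```

```text
0.05227542182127435 [-0.91485966  0.44169059  3.10516669] [ 0.41545299 -0.30585978  0.06073445]
```

View pics/d.png

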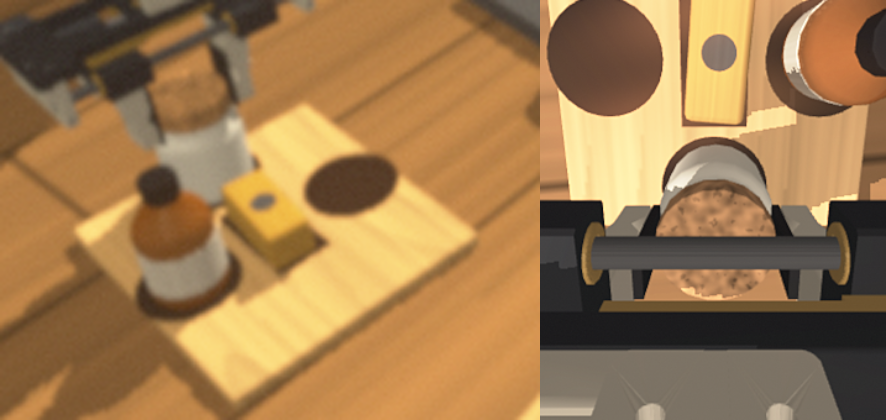

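The scene crop shows the fingers around the jar's upper half, with the bottle and weight clear. The width of about 52 mm is odd for a 60 mm jar, so I'll let the fingers settle and read it again.

{"api": "carry_out", "payload": {
  "commands": [0, 0, 0, 0, 1, 0, 0, 0, 0, 1]
}}

```text
time_s: 9.75
tcp_pos: [0.4154, -0.3059, 0.0607]
eef_rot: [180.0, -0.0, -5.0]
contact_force: [-1.0, 0.0, 5.2]
gripper_width: 0.0523
```

Run:
```python
from h import *
s=telemetry.get_state();print(s["gripper_width"],s["contact_force"],s["tcp_pos"])
f,K,W=cam("wrist","w4")
a=f[150:310,220:420];cv2.imwrite("pics/e.png",cv2.resize(a,None,fx=4,fy=3.75,interpolation=cv2.INTER_CUBIC)[:,:,::-1])
d=np.load("w3.npz")
for P in [(.4154,-.3057,.092),(.4154,-.3357,.092),(.4154,-.2757,.092)]:print((proj(K,W,P)-[220,150])*[4,3.75])
```

```text
0.05231546230589387 [-0.96944717  0.02303282  5.17851945] [ 0.41543938 -0.30588865  0.06068272]
[[412.89532675 400.44390699]]
[[640.67552552 383.0705834 ]]
[[187.17431824 417.66017136]]
```

View pics/e.png

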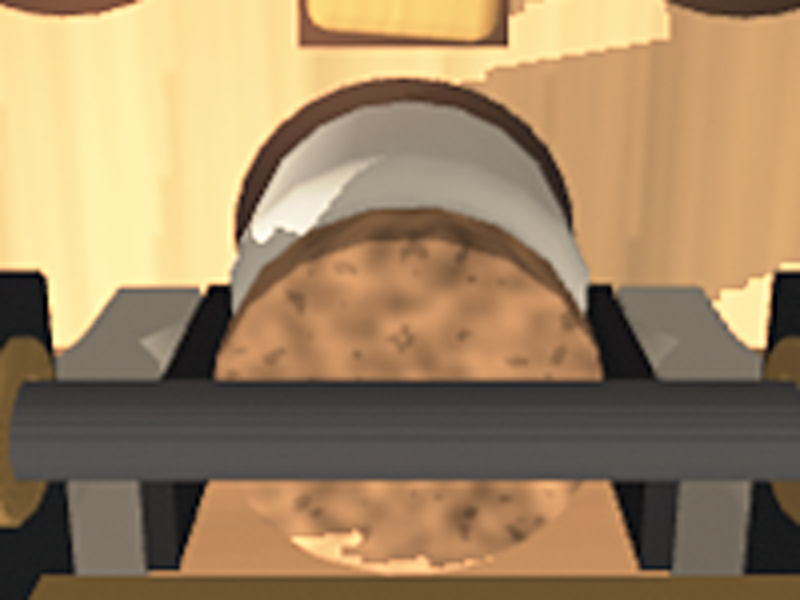

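The lid looks about 52 mm wide and sits centred between the pads. I'll try a small lift.

{"api": "carry_out", "payload": {
  "commands": [0, 0, 0.2, 0, 1, 0, 0, 0.2, 0, 1, 0, 0, 0, 0, 1, 0, 0, 0, 0, 1]
}}

```text
time_s: 10.2
tcp_pos: [0.4152, -0.3056, 0.0763]
eef_rot: [-180.0, -0.0, -5.1]
contact_force: [-0.1, -0.1, -1.6]
gripper_width: 0.0524
```

Run:
```python
from h import *
s=telemetry.get_state();print(s["gripper_width"],s["contact_force"],s["moment"],s["tcp_pos"])
g,_,_=cam("scene");f,_,_=cam("wrist","w5")
b=cv2.resize(g[195:295,120:220],None,fx=4,fy=4,interpolation=cv2.INTER_CUBIC)
a=cv2.resize(f[150:310,220:420],(400,400),interpolation=cv2.INTER_CUBIC);cv2.imwrite("pics/f.png",np.hstack([b,a])[:,:,::-1])
```

```text
0.05235937368013923 [-0.12811855 -0.10863836 -1.63562652] [-0.08983689  0.16398896 -0.00088979] [ 0.41516507 -0.30561919  0.07633808]
```

View pics/f.png

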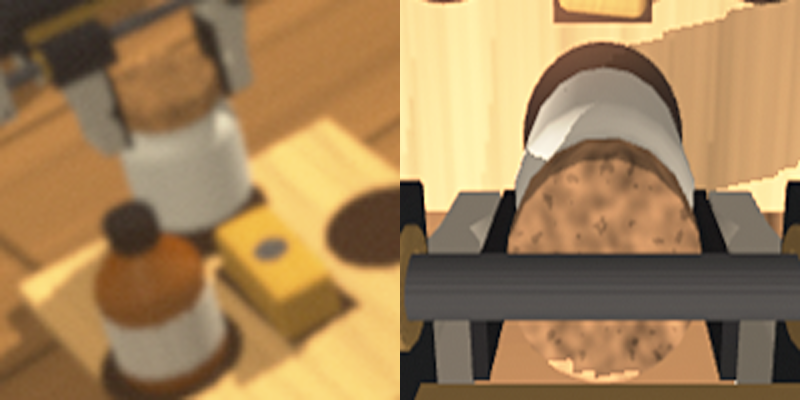

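Lifted cleanly: the jar hangs in the pads at the same place in the wrist view and the bottle is clear. On to the tray's near slot.

{"api": "carry_out", "payload": {
  "commands": [0, 0, 0.6, 0, 1, 0, 0, 0.9, 0, 1, 0, 0, 0.9, 0, 1, 0, 0, 0.35, 0, 1, 0.03, 0.4, 0, -0.3, 1, 0.06, 0.8, 0, -0.3, 1, 0.06, 0.8, 0, -0.3, 1, 0.06, 0.8, 0, -0.25, 1]
}}

```text
time_s: 11.1
tcp_pos: [0.4231, -0.1926, 0.1858]
eef_rot: [-180.0, 0.0, -9.8]
contact_force: [0.6, -0.0, -2.3]
gripper_width: 0.0526
```

{"api": "carry_out", "payload": {
  "commands": [0.06, 0.8, 0, 0, 1, 0.06, 0.8, 0, 0, 1, 0.06, 0.8, 0, 0, 1, 0.06, 0.8, 0, 0, 1, 0.06, 0.8, 0, 0, 1, 0.06, 0.8, 0, 0, 1, 0.06, 0.6, 0, 0, 1, 0, 0.25, 0, 0, 1]
}}

```text
time_s: 11.9
tcp_pos: [0.4404, 0.0341, 0.1859]
eef_rot: [-180.0, 0.0, -9.6]
contact_force: [0.3, -0.1, -1.9]
gripper_width: 0.0527
```

{"api": "carry_out", "payload": {
  "commands": [0, 0, -0.5, 0, 1, 0, 0, -1, 0, 1, 0, 0, -1, 0, 1, 0, 0, -0.5, 0, 1, 0, 0, -0.2, 0, 1, 0, 0, 0, 0, 1]
}}

```text
time_s: 12.5
tcp_pos: [0.4398, 0.0318, 0.0574]
eef_rot: [179.9, 0.1, -9.7]
contact_force: [0.0, -0.3, -1.4]
gripper_width: 0.0525
```

{"api": "carry_out", "payload": {
  "commands": [0, 0, -0.05, 0, 1, 0, 0, -0.04, 0, 1, 0, 0, 0, 0, 1]
}}

```text
time_s: 12.8
tcp_pos: [0.4409, 0.0326, 0.0553]
eef_rot: [-179.9, -0.1, -9.7]
contact_force: [0.2, 0.4, -2.8]
gripper_width: 0.0527
```

{"api": "carry_out", "payload": {
  "commands": [0, 0, 0, 0, 0.3, 0, 0, 0, 0, -0.2, 0, 0, 0, 0, -1, 0, 0, 0, 0, -1, 0, 0, 0, 0, -1]
}}

```text
time_s: 13.3
tcp_pos: [0.4406, 0.0325, 0.0548]
eef_rot: [-180.0, -0.0, -9.6]
contact_force: [0.2, -0.2, 0.3]
gripper_width: 0.0712
```

Run:
```python
from h import *
s=telemetry.get_state();print(s["gripper_width"],s["contact_force"],s["tcp_pos"],s["eef_rot"])
```

```text
0.07124080690326354 [ 0.22344419 -0.15318883  0.31276373] [0.44062781 0.03246604 0.05479345] [-1.79984297e+02 -3.10449758e-02 -9.64574315e+00]
```

{"api": "carry_out", "payload": {
  "commands": [0, 0, 0, 0, -1, 0, 0, 0.7, 0, -1, 0, 0, 1, 0, -1, 0, 0, 1, 0, -1, 0, 0, 0.93, 0, -1, 0.115, -0.924, 0, -0.97, -1, 0.115, -0.924, 0, -0.97, -1, 0.115, -0.924, 0, -0.97, -1]
}}

```text
time_s: 14.1
tcp_pos: [0.4543, -0.0794, 0.2004]
eef_rot: [-179.9, -0.1, -21.4]
contact_force: [1.2, 0.3, 0.1]
gripper_width: 0.088
```

{"api": "carry_out", "payload": {
  "commands": [0.115, -0.924, 0, -0.97, -1, 0.115, -0.924, 0, -0.97, -1, 0.115, -0.924, 0, -0.97, -1, 0.115, -0.924, 0, -0.97, -1, 0.115, -0.924, 0, -0.97, -1, 0.115, -0.924, 0, -0.97, -1, 0.115, -0.924, 0, -0.97, -1, 0.115, -0.924, 0, -0.97, -1]
}}

```text
time_s: 14.9
tcp_pos: [0.4909, -0.3758, 0.1996]
eef_rot: [180.0, 0.0, -52.5]
contact_force: [0.8, 1.7, -0.6]
gripper_width: 0.0874
```

{"api": "carry_out", "payload": {
  "commands": [0, 0, 0, -0.97, -1, 0, 0, 0, -0.97, -1, 0, 0, 0, -0.97, -1, 0, 0, 0, -0.97, -1, 0, 0, 0, -0.97, -1, 0, 0, 0, -0.97, -1, 0, 0, 0, -0.97, -1, 0, 0, 0, -0.97, -1]
}}

```text
time_s: 15.7
tcp_pos: [0.4908, -0.3742, 0.1995]
eef_rot: [180.0, 0.0, -83.5]
contact_force: [0.3, -1.0, -0.4]
gripper_width: 0.0872
```

{"api": "carry_out", "payload": {
  "commands": [0, 0, 0, -0.97, -1, 0, 0, 0, -0.97, -1, 0, 0, 0, -0.97, -1, 0, 0, 0, 0, -1]
}}

```text
time_s: 16.1
tcp_pos: [0.4909, -0.3742, 0.1996]
eef_rot: [180.0, 0.0, -95.1]
contact_force: [0.5, -1.1, 0.3]
gripper_width: 0.0873
```

Run:
```python
from h import *
s=telemetry.get_state();print(s["time_s"],s["gripper_width"],s["tcp_pos"],s["eef_rot"])
f,K,W=cam("wrist","w6");g,_,_=cam("top","t6")
for n,P in dict(bottle=(.491,-.374,.107),w=(.495,-.3125,.042)).items():print(n,(proj(K,W,P)-[220,80])*2)
a=cv2.resize(f[80:260,220:420],(400,360),interpolation=cv2.INTER_CUBIC)
b=cv2.resize(g[160:295,270:420],(400,360),interpolation=cv2.INTER_CUBIC);cv2.imwrite("pics/g.png",np.hstack([a,b])[:,:,::-1])
```

```text
16.1 0.0873310171838002 [ 0.49086775 -0.37419734  0.1995579 ] [ 1.79980151e+02  6.38240230e-03 -9.50728412e+01]
bottle [[202.18897026 230.51961811]]
w [[205.01322822 299.71466636]]
```

View pics/g.png

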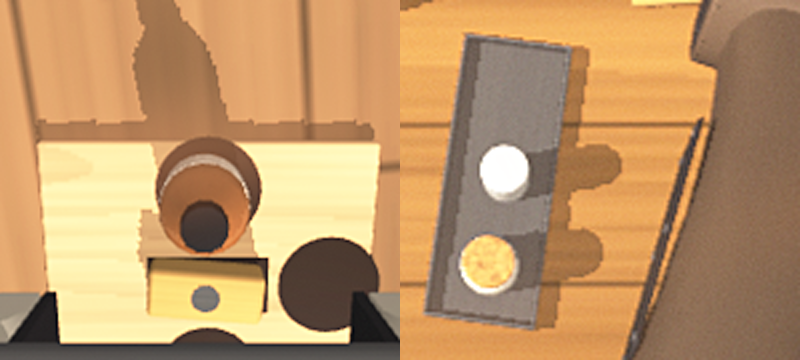

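The left crop shows the bottle cap at (204,227) close to the prediction and the weight clear. In the right crop the can and jar stand upright in the tray. I'll descend on the bottle.

{"api": "carry_out", "payload": {
  "commands": [0, 0, -1, 0, -1, 0, 0, -1, 0, -1, 0, 0, -0.9, 0, -1, 0, 0, -0.43, 0, -1, 0, 0, 0, 0, -1]
}}

```text
time_s: 16.7
tcp_pos: [0.489, -0.3734, 0.0635]
eef_rot: [179.7, 0.1, -95.0]
contact_force: [0.2, 0.6, -0.1]
gripper_width: 0.0871
```

{"api": "carry_out", "payload": {
  "commands": [0, 0, 0, 0, 1, 0, 0, 0, 0, 1, 0, 0, 0, 0, 1, 0, 0, 0, 0, 1, 0, 0, 0, 0, 1, 0, 0, 0, 0, 1]
}}

```text
time_s: 17.3
tcp_pos: [0.491, -0.3743, 0.0669]
eef_rot: [-180.0, -0.0, -95.0]
contact_force: [-0.3, 0.4, 0.4]
gripper_width: 0.0458
```

{"api": "carry_out", "payload": {
  "commands": [0, 0, 0, 0, -0.4, 0, 0, 0, 0, -0.4, 0, 0, -0.05, 0, -0.4, 0, 0, 0, 0, -0.4, 0, 0, 0, 0, 1, 0, 0, 0, 0, 1, 0, 0, 0, 0, 1, 0, 0, 0, 0, 1]
}}

```text
time_s: 18.1
tcp_pos: [0.4909, -0.3742, 0.0644]
eef_rot: [180.0, 0.0, -95.0]
contact_force: [0.3, 0.6, -1.6]
gripper_width: 0.0426
```

{"api": "carry_out", "payload": {
  "commands": [0, 0, 0, 0, 1, 0, 0, 0, 0, 1]
}}

```text
time_s: 18.3
tcp_pos: [0.4909, -0.3742, 0.0644]
eef_rot: [180.0, 0.0, -95.0]
contact_force: [-0.3, 0.1, -1.5]
gripper_width: 0.0429
```

Run:
```python
from h import *
s=telemetry.get_state();print(s["time_s"],s["gripper_width"],s["tcp_pos"],s["eef_rot"],s["contact_force"])
g,_,_=cam("scene","s6")
cv2.imwrite("pics/i.png",cv2.resize(g[195:315,100:240],None,fx=5,fy=5,interpolation=cv2.INTER_CUBIC)[:,:,::-1])
```

```text
18.3 0.04289082091111875 [ 0.49087417 -0.37416463  0.06442445] [ 1.79991690e+02  5.88309864e-03 -9.50184208e+01] [-0.33458026  0.08555999 -1.4612178 ]
```

View pics/i.png

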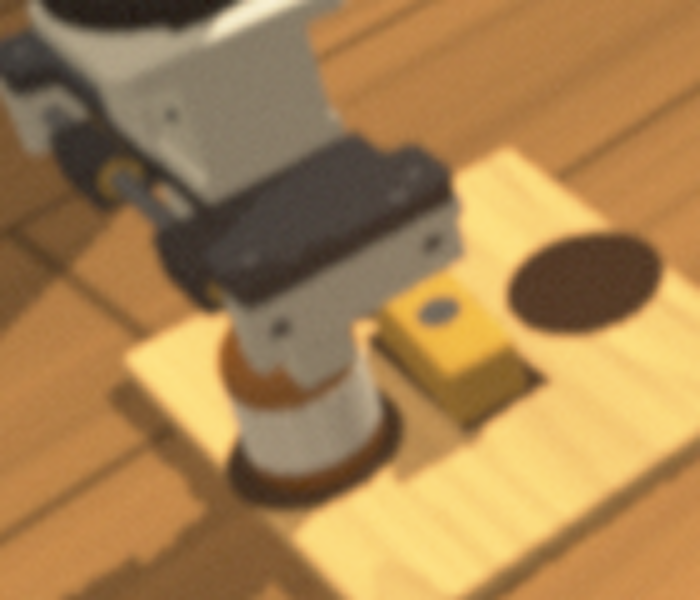

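The fingers hold the bottle around its shoulder/upper label area and it stands upright, with the weight clear. The width is below 50 mm again, so I'll test with a short lift.

{"api": "carry_out", "payload": {
  "commands": [0, 0, 0.15, 0, 1, 0, 0, 0.15, 0, 1, 0, 0, 0, 0, 1, 0, 0, 0, 0, 1]
}}

```text
time_s: 18.75
tcp_pos: [0.4911, -0.3742, 0.077]
eef_rot: [-180.0, -0.0, -95.0]
contact_force: [0.5, 0.0, -2.9]
gripper_width: 0.0419
```

Run:
```python
from h import *
s=telemetry.get_state();print(s["time_s"],s["gripper_width"],s["tcp_pos"],s["contact_force"],s["moment"])
g,_,_=cam("scene","s7");f,_,_=cam("wrist","w7");o=cv2.imread("pics/s6.png")[:,:,::-1]
q=lambda m:cv2.resize(m[195:315,110:220],(264,288),interpolation=cv2.INTER_CUBIC)
cv2.imwrite("pics/j.png",np.hstack([q(o),q(g),cv2.resize(f[120:300,230:410],(270,288))])[:,:,::-1])
```

```text
18.75 0.041916744486090805 [ 0.49110743 -0.37424227  0.07695193] [ 0.47371784  0.01723691 -2.86764799] [0.10890969 0.15732363 0.00845824]
```

View pics/j.png

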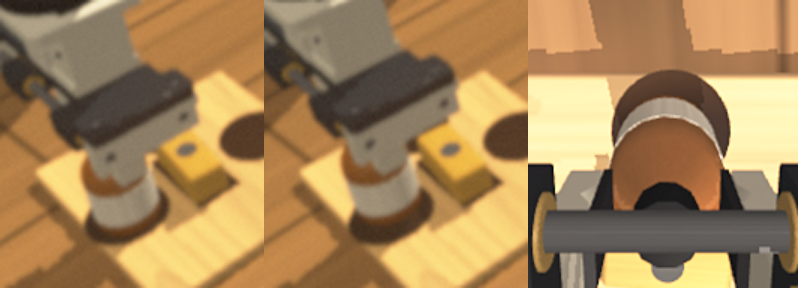

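{"api": "carry_out", "payload": {
  "commands": [0, 0, 0.3, 0, 1, 0, 0, 0.3, 0, 1, 0, 0, 0, 0, 1, 0, 0, 0, 0, 1, 0, 0, 0, 0, 1]
}}

```text
time_s: 19.35
tcp_pos: [0.4908, -0.3741, 0.1005]
eef_rot: [180.0, 0.0, -95.0]
contact_force: [-0.3, 0.1, -1.7]
gripper_width: 0.0426
```

{"api": "carry_out", "payload": {
  "commands": [0, 0, 0.5, 0, 1, 0, 0, 0.8, 0, 1, 0, 0, 0.45, 0, 1, 0.1, 0.26, 0, 0.5, 1, 0.2, 0.54, 0, 0.97, 1, 0.28, 0.76, 0, 0.97, 1, 0.28, 0.76, 0, 0.97, 1, 0.28, 0.76, 0, 0.97, 1]
}}

```text
time_s: 20.15
tcp_pos: [0.536, -0.2492, 0.169]
eef_rot: [179.9, 0.1, -77.3]
contact_force: [0.6, -0.8, -1.6]
gripper_width: 0.0421
```

{"api": "carry_out", "payload": {
  "commands": [0.28, 0.76, 0, 0.97, 1, 0.28, 0.76, 0, 0.97, 1, 0.28, 0.76, 0, 0.97, 1, 0.28, 0.76, 0, 0.97, 1, 0.28, 0.76, 0, 0.97, 1, 0.28, 0.76, 0, 0.97, 1, 0.28, 0.76, 0, 0.97, 1, 0.2, 0.58, 0, 0.97, 1]
}}

```text
time_s: 20.95
tcp_pos: [0.6226, -0.0127, 0.1689]
eef_rot: [179.9, 0.1, -46.2]
contact_force: [-0.2, -0.1, -2.9]
gripper_width: 0.0425
```

{"api": "carry_out", "payload": {
  "commands": [0.13, 0.38, 0, 0.97, 1, 0, 0, 0, 0.97, 1, 0, 0, 0, 0.97, 1, 0, 0, 0, 0.97, 1, 0, 0, 0, 0.97, 1, 0, 0, 0, 0.97, 1, 0, 0, 0, 0.97, 1, 0, 0, 0, 0.97, 1]
}}

```text
time_s: 21.75
tcp_pos: [0.6272, 0.0006, 0.1688]
eef_rot: [180.0, 0.1, -15.2]
contact_force: [0.3, 0.2, -3.3]
gripper_width: 0.042
```

{"api": "carry_out", "payload": {
  "commands": [0, 0, 0, 0.5, 1, 0, 0, -0.6, 0, 1, 0, 0, -1, 0, 1, 0, 0, -0.7, 0, 1, 0, 0, -0.3, 0, 1, 0, 0, 0, 0, 1, 0, 0, 0, 0, 1]
}}

```text
time_s: 22.45
tcp_pos: [0.6288, 0.0004, 0.0672]
eef_rot: [180.0, -0.0, -13.4]
contact_force: [0.2, 0.6, -0.8]
gripper_width: 0.0424
```

{"api": "carry_out", "payload": {
  "commands": [0, 0, -0.12, 0.9, 1, 0, 0, -0.09, 0, 1, 0, 0, 0, 0, 1, 0, 0, 0, 0, 1]
}}

```text
time_s: 22.85
tcp_pos: [0.6286, 0.0003, 0.059]
eef_rot: [-180.0, -0.1, -9.9]
contact_force: [0.6, -0.3, -2.1]
gripper_width: 0.0421
```

Run:
```python
from h import *
s=telemetry.get_state();print(s["time_s"],s["gripper_width"],s["tcp_pos"],s["eef_rot"],s["contact_force"])
g,_,_=cam("scene","s8")
cv2.imwrite("pics/k.png",cv2.resize(g[110:270,230:430],None,fx=4,fy=3.75,interpolation=cv2.INTER_CUBIC)[:,:,::-1])
```

```text
22.85 0.042064312141645105 [6.28571381e-01 2.85458474e-04 5.90121308e-02] [-1.79975913e+02 -6.46829083e-02 -9.87654253e+00] [ 0.6173917  -0.30352236 -2.11872519]
```

View pics/k.png

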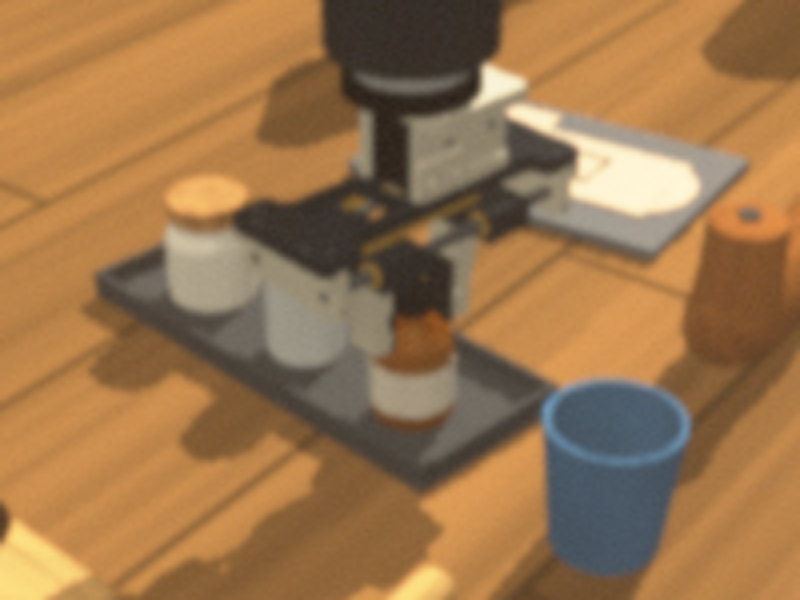

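The jar, can and bottle are in a row in the tray, all upright, and the bottle is just above the floor. I've viewed 14 pictures. I'll lower a touch more and release.

{"api": "carry_out", "payload": {
  "commands": [0, 0, -0.03, 0, 1, 0, 0, 0, 0, 1, 0, 0, 0, 0, 1]
}}

```text
time_s: 23.2
tcp_pos: [0.6288, 0.0002, 0.0575]
eef_rot: [-180.0, -0.1, -9.8]
contact_force: [0.7, 0.6, 1.5]
gripper_width: 0.0421
```

{"api": "carry_out", "payload": {
  "commands": [0, 0, 0, 0, 0.3, 0, 0, 0, 0, -0.2, 0, 0, 0, 0, -1, 0, 0, 0, 0, -1, 0, 0, 0, 0, -1, 0, 0, 0, 0, -1]
}}

```text
time_s: 23.8
tcp_pos: [0.628, 0.0001, 0.0568]
eef_rot: [180.0, 0.0, -9.8]
contact_force: [0.1, -0.1, -0.0]
gripper_width: 0.0766
```

{"api": "carry_out", "payload": {
  "commands": [0, 0, 0.5, 0, -1, 0, 0, 1, 0, -1, 0, 0, 1, 0, -1, 0, 0, 0.8, 0, -1, -0.37, -0.87, 0, 0, -1, -0.37, -0.87, 0, 0, -1, -0.37, -0.87, 0, 0, -1, -0.37, -0.87, 0, 0, -1]
}}

```text
time_s: 24.6
tcp_pos: [0.5681, -0.1401, 0.1891]
eef_rot: [-180.0, -0.0, -9.8]
contact_force: [0.7, -0.0, -0.7]
gripper_width: 0.0872
```

{"api": "carry_out", "payload": {
  "commands": [-0.37, -0.87, 0, 0, -1, -0.37, -0.87, 0, 0, -1, -0.37, -0.87, 0, 0, -1, -0.37, -0.87, 0, 0, -1, -0.37, -0.85, 0, 0, -1, 0, 0, 0, 0, -1, 0, 0, 0, 0, -1]
}}

```text
time_s: 25.3
tcp_pos: [0.4944, -0.3129, 0.1888]
eef_rot: [-180.0, 0.0, -9.9]
contact_force: [-0.3, 0.7, -0.2]
gripper_width: 0.0879
```

Run:
```python
from h import *
f,K,W=cam("wrist","w9");s=telemetry.get_state();print(s["time_s"],s["tcp_pos"],s["eef_rot"])
u=proj(K,W,(.495,-.3125,.042))[0];print(u)
x,y=map(int,u);x0,y0=x-60,y-50
hsv=cv2.cvtColor(f,cv2.COLOR_RGB2HSV)
print([(i,hsv[y,i].tolist()) for i in range(x-40,x+41,8)]);print([(i,hsv[i,x].tolist()) for i in range(y-50,min(y+51,400),8)])
cv2.imwrite("pics/l.png",cv2.resize(f[max(0,y-60):y+60,x-80:x+80],None,fx=5,fy=5,interpolation=cv2.INTER_CUBIC)[:,:,::-1]);print(x-80,max(0,y-60))
```

```text
25.35 [ 0.49479842 -0.3122383   0.18886664] [-1.79989980e+02  5.59587046e-03 -9.86611126e+00]
[322.06401713 182.1162142 ]
[(282, [10, 123, 104]), (290, [11, 124, 105]), (298, [26, 82, 255]), (306, [12, 125, 120]), (314, [24, 128, 255]), (322, [12, 47, 136]), (330, [171, 16, 113]), (338, [15, 120, 189]), (346, [15, 121, 181]), (354, [10, 114, 74]), (362, [10, 107, 88])]
[(132, [22, 91, 254]), (140, [23, 89, 254]), (148, [13, 146, 173]), (156, [22, 128, 253]), (164, [22, 127, 253]), (172, [23, 127, 253]), (180, [12, 48, 138]), (188, [8, 23, 122]), (196, [23, 128, 253]), (204, [23, 128, 253]), (212, [21, 101, 253]), (220, [10, 95, 70]), (228, [10, 91, 70])]
242 122
```

View pics/l.png

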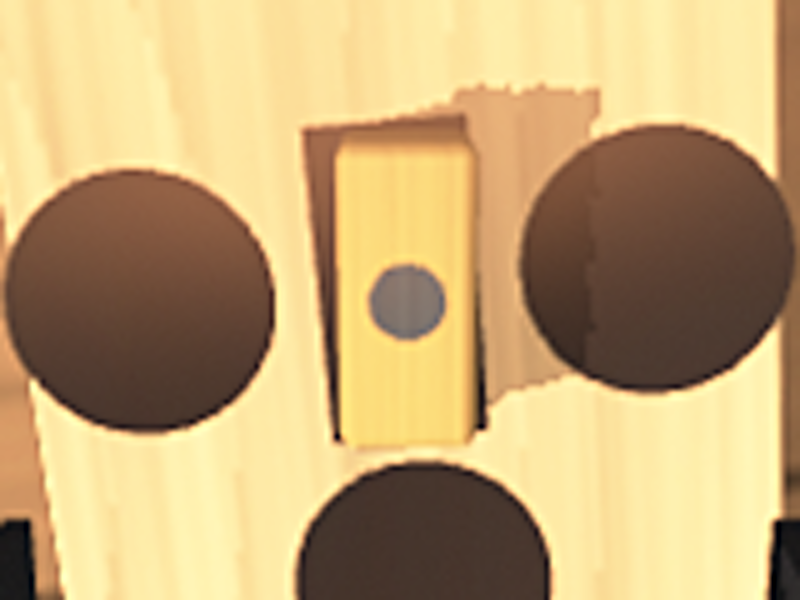

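The weight's top face spans (337..472, 140..440) in the crop and lies square to the tool, with its dot at (407,301), so the yaw is good as it is. All three empty spots are visible too.

{"api": "carry_out", "payload": {
  "commands": [0, -0.02, -1, 0, -1, 0, 0, -1, 0, -1, 0, 0, -1, 0, -1, 0, 0, -0.5, 0, -1, 0, 0, -0.25, 0, -1, 0, 0, 0, 0, -1, 0, 0, 0, 0, -1],
  "grip_force": 40
}}

```text
time_s: 26.05
tcp_pos: [0.4961, -0.3128, 0.04]
eef_rot: [180.0, -0.1, -9.7]
contact_force: [0.9, -0.2, 0.9]
gripper_width: 0.088
```

{"api": "carry_out", "payload": {
  "commands": [0, 0, 0, 0, 1, 0, 0, 0, 0, 1, 0, 0, 0, 0, 1, 0, 0, 0, 0, 1, 0, 0, 0, 0, 1, 0, 0, 0, 0, 1, 0, 0, 0, 0, 1, 0, 0, 0, 0, 1]
}}

```text
time_s: 26.85
tcp_pos: [0.4949, -0.313, 0.0389]
eef_rot: [-180.0, 0.0, -9.8]
contact_force: [0.4, 0.3, 0.1]
gripper_width: 0.0289
```

Run:
```python
from h import *
d=np.load("w9.npz");K,W=d["K"],d["W"]
C=lambda p:(np.array(p)+.5)/5-.5+[242,122]
print("spots can,bottle",ray(K,W,C([(139.5,301),(657,258)]),.012))
print("weight dot, rect",ray(K,W,C([(407,301),(405,291)]),.042))
```

```text
spots can,bottle [[ 0.50011251 -0.2472917   0.012     ]
 [ 0.48861142 -0.37497986  0.012     ]]
weight dot, rect [[ 0.49517689 -0.31360612  0.042     ]
 [ 0.4975305  -0.31355929  0.042     ]]
```

{"api": "carry_out", "payload": {
  "commands": [0, 0, 0.5, 0, 1, 0, 0, 1, 0, 1, 0, 0, 1, 0, 1, 0, 0, 1, 0, 1, 0, 0, 0.5, 0, 1, 0, 0.4, 0, 0, 1, 0.03, 0.8, 0, 0.3, 1, 0.04, 0.9, 0, 0.3, 1]
}}

```text
time_s: 27.65
tcp_pos: [0.497, -0.2282, 0.1981]
eef_rot: [-180.0, 0.1, -7.5]
contact_force: [0.2, -0.5, -0.1]
gripper_width: 0.0006
```

{"api": "carry_out", "payload": {
  "commands": [0.04, 0.9, 0, 0.3, 1, 0.04, 0.9, 0, 0.3, 1, 0.04, 0.9, 0, 0.3, 1, 0.04, 0.9, 0, 0.3, 1, 0.04, 0.9, 0, 0.3, 1, 0.04, 0.9, 0, 0.3, 1, 0.04, 0.9, 0, 0.3, 1, 0.04, 0.9, 0, 0.3, 1]
}}

```text
time_s: 28.45
tcp_pos: [0.5096, 0.0606, 0.1982]
eef_rot: [180.0, 0.1, 2.2]
contact_force: [0.6, -0.3, 0.5]
gripper_width: 0.0005
```

{"api": "carry_out", "payload": {
  "commands": [0.04, 0.9, 0, 0.3, 1, 0.04, 0.9, 0, 0.2, 1, 0.04, 0.9, 0, 0, 1, 0.04, 0.9, 0, 0, 1, 0.04, 0.8, 0, 0, 1, 0, 0.4, 0, 0, 1, 0, 0.1, 0, 0, 1, 0, 0, 0, 0, 1]
}}

```text
time_s: 29.25
tcp_pos: [0.518, 0.2549, 0.1983]
eef_rot: [180.0, 0.1, 4.2]
contact_force: [-0.6, 0.2, 0.3]
gripper_width: 0.0005
```

Run:
```python
from h import *
f,K,W=cam("wrist","w10");s=telemetry.get_state();print(s["time_s"],s["tcp_pos"],s["eef_rot"],s["gripper_width"])
a=np.radians(4.2);r=np.array([[np.cos(a),-np.sin(a)],[np.sin(a),np.cos(a)]])
for l in [(.042,.022),(.042,-.022),(-.042,-.022),(-.042,.022),(0,0)]:print(proj(K,W,[*(np.array([.52,.3253])+r@l),.012]))
print(proj(K,W,s["tcp_pos"]))
cv2.imwrite("pics/m.png",cv2.resize(f[90:250,220:420],None,fx=4,fy=3.75,interpolation=cv2.INTER_CUBIC)[:,:,::-1])
```

```text
29.3 [0.5180993  0.25433569 0.19849672] [1.79966769e+02 4.76504924e-02 4.18310229e+00] 0.0001505766743549705
[[246.96448127 136.21854367]]
[[283.04394603 136.20168667]]
[[285.41436701 202.1909955 ]]
[[251.51686597 202.2159662 ]]
[[266.79011641 170.23543954]]
[[324.31434084 233.69795846]]
```

The width went to 0, so the weight slipped out of the pads at the start of the lift. The odd jar and bottle widths also suggest the fingers sit higher than I assumed. I'll check fingertip height from the saved scene picture and locate the weight by image code.

```bash
cat > wt.py <<'E'
from h import *
def weight(f,K,W,z,box):
    x0,y0,x1,y1=box;h=cv2.cvtColor(f[y0:y1,x0:x1],cv2.COLOR_RGB2HSV)
    m=cv2.inRange(h,(20,112,150),(32,255,255)); m=cv2.morphologyEx(m,cv2.MORPH_CLOSE,np.ones((5,5),np.uint8))
    c=max(cv2.findContours(m,0,2)[0],key=cv2.contourArea)[:,0]+[x0,y0]
    p=ray(K,W,c.astype(float),z)[:,:2]
    (cx,cy),sz,_=cv2.minAreaRect((p*1000).astype(np.float32));b=cv2.boxPoints(cv2.minAreaRect((p*1000).astype(np.float32)))
    e=b[1]-b[0],b[2]-b[1];e=max(e,key=np.linalg.norm);a=np.degrees(np.arctan2(e[1],e[0]));a=(a+90)%180-90
    return cx,cy,sz,a,len(c)
E
python3 - <<'E'
from wt import *
d=np.load("s6.npz");K,W=d["K"],d["W"]
for z in (.0424,.05,.056,.062):
    print(z,proj(K,W,[(.4909+dx,-.3742+dy,z) for dx in (.0215,.035) for dy in (-.0095,.0095)]).round(1).tolist())
f0=cv2.imread("pics/t6.png")[:,:,::-1].copy();d=np.load("t6.npz");
f,K,W=cam("top","t7")
o=cv2.imread("pics/t1.png")[:,:,::-1].copy()
for g in(o,f):print(weight(g,K,W,.042,(414,215,440,262)))
d=np.load("w9.npz");g=cv2.imread("pics/w9.png")[:,:,::-1].copy();print(weight(g,d["K"],d["W"],.042,(300,145,345,215)))
print(cv2.cvtColor(f[238:241,415:440],cv2.COLOR_RGB2HSV)[1].tolist())
E
```

```text
0.0424 [[162.6, 280.7], [171.1, 274.8], [166.8, 283.9], [175.4, 278.0]]
0.05 [[161.6, 277.9], [170.2, 272.0], [165.9, 281.1], [174.5, 275.2]]
0.056 [[160.8, 275.6], [169.5, 269.8], [165.1, 278.8], [173.8, 272.9]]
0.062 [[160.1, 273.4], [168.8, 267.6], [164.3, 276.6], [173.1, 270.7]]
(462.77471923828125, -310.77374267578125, (70.31551361083984, 58.42820739746094), np.float32(89.87541), 33)Traceback (most recent call last):
  File "<stdin>", line 8, in <module>
  File "wt.py", line 5, in weight
    c=max(cv2.findContours(m,0,2)[0],key=cv2.contourArea)[:,0]+[x0,y0]
      ~~~^^^^^^^^^^^^^^^^^^^^^^^^^^^^^^^^^^^^^^^^^^^^^^^^
ValueError: max() iterable argument is empty
```

The fingertips appear about 15 mm higher than the nominal geometry. The objects' placings were all relative, so those are unaffected, but the weight needs a lower grasp. I'll measure the box from this wrist picture, then go back.

Run:
```python
from wt import *
d=np.load("w10.npz");K,W=d["K"],d["W"];f=cv2.imread("pics/w10.png")[:,:,::-1].copy()
w=f[124:214,236:300].astype(int);m=(w[:,:,2]<190).astype(np.uint8)
n,l,s,c=cv2.connectedComponentsWithStats(m,connectivity=8);print(s[1:].tolist())
for i in range(1,n):
    if s[i,4]>60 and s[i,2]<55:
        ys,xs=np.nonzero(l==i);p=ray(K,W,np.c_[xs+236.,ys+124.],.012)[:,:2]*1000
        r=cv2.minAreaRect(p.astype(np.float32));print(s[i],r,cv2.boxPoints(r).tolist())
```

```text
[[9, 13, 40, 68, 540]]
[  9  13  40  68 540] ((518.124755859375, 327.1661376953125), (85.56409454345703, 45.62727737426758), 3.949880838394165) [[473.87286376953125, 346.9786071777344], [477.01580810546875, 301.4596862792969], [562.3766479492188, 307.3536682128906], [559.2337036132812, 352.8725891113281]]
```

{"api": "carry_out", "payload": {
  "commands": [0, -0.5, 0, 0, -1, -0.04, -1, 0, -0.3, -1, -0.04, -1, 0, -0.3, -1, -0.04, -1, 0, -0.3, -1, -0.04, -1, 0, -0.3, -1, -0.04, -1, 0, -0.3, -1, -0.04, -1, 0, -0.3, -1, -0.04, -1, 0, -0.3, -1]
}}

```text
time_s: 30.15
tcp_pos: [0.5062, -0.048, 0.1994]
eef_rot: [-180.0, -0.0, -4.3]
contact_force: [0.2, -0.2, 0.4]
gripper_width: 0.0589
```

{"api": "carry_out", "payload": {
  "commands": [-0.04, -1, 0, -0.3, -1, -0.04, -1, 0, -0.3, -1, -0.04, -1, 0, -0.3, -1, -0.04, -1, 0, -0.3, -1, -0.04, -1, 0, -0.3, -1, -0.04, -0.7, 0, -0.2, -1, 0, 0, 0, 0, -1, 0, 0, 0, 0, -1]
}}

```text
time_s: 30.95
tcp_pos: [0.4962, -0.2744, 0.1989]
eef_rot: [-180.0, 0.0, -11.2]
contact_force: [0.2, 0.6, -0.7]
gripper_width: 0.0878
```

Run:
```python
from wt import *
d=np.load("w9.npz");g=cv2.imread("pics/w9.png")[:,:,::-1].copy();print(weight(g,d["K"],d["W"],.042,(300,145,345,215)))
f,K,W=cam("wrist","w11");s=telemetry.get_state();print(s["tcp_pos"],s["eef_rot"])
u=proj(K,W,(.495,-.3125,.042))[0].astype(int);print(u)
print(weight(f,K,W,.042,(u[0]-35,u[1]-45,u[0]+35,u[1]+40)))
x,y=u
cv2.imwrite("pics/n.png",np.vstack([cv2.resize(f[y-55:y+50,x-80:x+80],(640,420),interpolation=cv2.INTER_CUBIC)])[:,:,::-1])
```

```text
(494.2283935546875, -312.3031311035156, (27.85759162902832, 67.1903305053711), np.float32(-9.983879), 16)
[ 0.49664214 -0.27365447  0.19901655] [-1.79989086e+02  1.63623002e-03 -1.11145767e+01]
[354 175]
(493.9015197753906, -313.4103698730469, (29.75531005859375, 67.75031280517578), np.float32(-10.108765), 21)
```

View pics/n.png

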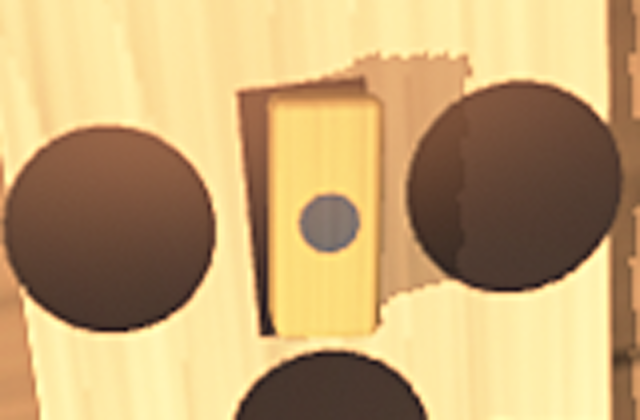

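The weight is flat and unmoved, at about (494.5, -313) mm with yaw -10°. That was the 16th and last picture, so the remaining checks are numeric. I'll descend, slowly at the end, watching the force.

{"api": "carry_out", "payload": {
  "commands": [-0.05, -0.98, 0, 0.28, -1, 0, 0, -1, 0, -1, 0, 0, -1, 0, -1, 0, 0, -1, 0, -1, 0, 0, -0.7, 0, -1, 0, 0, -0.25, 0, -1, 0, 0, 0, 0, -1]
}}

```text
time_s: 31.7
tcp_pos: [0.4951, -0.3115, 0.0402]
eef_rot: [-180.0, 0.1, -9.8]
contact_force: [-0.6, -0.6, -0.6]
gripper_width: 0.0878
```

{"api": "carry_out", "payload": {
  "commands": [0, 0, -0.05, 0, -1, 0, 0, -0.05, 0, -1, 0, 0, -0.05, 0, -1, 0, 0, 0, 0, -1]
}}

```text
time_s: 32.1
tcp_pos: [0.496, -0.3122, 0.0356]
eef_rot: [180.0, -0.1, -9.9]
contact_force: [-0.4, -0.6, 0.5]
gripper_width: 0.0878
```

{"api": "carry_out", "payload": {
  "commands": [0, 0, -0.05, 0, -1, 0, 0, -0.05, 0, -1, 0, 0, 0, 0, -1]
}}

```text
time_s: 32.4
tcp_pos: [0.4955, -0.3122, 0.0307]
eef_rot: [-180.0, 0.0, -9.9]
contact_force: [0.0, -0.1, -0.4]
gripper_width: 0.0877
```

TCP 0.0307 would nominally put the tips below the board top, yet there is no contact, which confirms the shorter reach. I'll go a bit lower.

{"api": "carry_out", "payload": {
  "commands": [0, 0, -0.04, 0, -1, 0, 0, -0.04, 0, -1, 0, 0, -0.04, 0, -1, 0, 0, 0, 0, -1]
}}

```text
time_s: 32.8
tcp_pos: [0.4956, -0.3121, 0.0258]
eef_rot: [-180.0, 0.0, -9.9]
contact_force: [-0.2, -0.0, 0.1]
gripper_width: 0.0874
```

{"api": "carry_out", "payload": {
  "commands": [0, 0, 0, 0, 1, 0, 0, 0, 0, 1, 0, 0, 0, 0, 1, 0, 0, 0, 0, 1, 0, 0, 0, 0, 1, 0, 0, 0, 0, 1, 0, 0, 0, 0, 1, 0, 0, 0, 0, 1]
}}

```text
time_s: 33.6
tcp_pos: [0.4958, -0.3127, 0.0264]
eef_rot: [180.0, -0.0, -9.9]
contact_force: [0.4, -3.0, 1.3]
gripper_width: 0.0314
```

{"api": "carry_out", "payload": {
  "commands": [0, 0, 0.15, 0, 1, 0, 0, 0.15, 0, 1, 0, 0, 0, 0, 1, 0, 0, 0, 0, 1]
}}

```text
time_s: 34.0
tcp_pos: [0.4957, -0.312, 0.0382]
eef_rot: [-180.0, -0.0, -9.9]
contact_force: [-0.1, -0.5, -6.1]
gripper_width: 0.0316
```

The weight is held: the width is 31.6 mm and the load about 6 N. Carrying it to the pattern.

{"api": "carry_out", "payload": {
  "commands": [0, 0, 0.5, 0, 1, 0, 0, 1, 0, 1, 0, 0, 1, 0, 1, 0, 0, 1, 0, 1, 0, 0, 0.6, 0, 1, 0, 0.4, 0, 0, 1, 0.03, 0.8, 0, 0.3, 1, 0.04, 0.9, 0, 0.3, 1]
}}

```text
time_s: 34.8
tcp_pos: [0.4972, -0.227, 0.2005]
eef_rot: [-180.0, 0.1, -7.6]
contact_force: [-0.2, 0.9, -6.2]
gripper_width: 0.0313
```

{"api": "carry_out", "payload": {
  "commands": [0.04, 0.9, 0, 0.3, 1, 0.04, 0.9, 0, 0.3, 1, 0.04, 0.9, 0, 0.3, 1, 0.04, 0.9, 0, 0.3, 1, 0.04, 0.9, 0, 0.3, 1, 0.04, 0.9, 0, 0.3, 1, 0.04, 0.9, 0, 0.3, 1, 0.04, 0.9, 0, 0.3, 1]
}}

```text
time_s: 35.6
tcp_pos: [0.5098, 0.0615, 0.2007]
eef_rot: [180.0, 0.1, 2.2]
contact_force: [1.1, -0.0, -4.7]
gripper_width: 0.0316
```

{"api": "carry_out", "payload": {
  "commands": [0.04, 0.9, 0, 0.3, 1, 0.04, 0.9, 0, 0.2, 1, 0.04, 0.9, 0, 0, 1, 0.04, 0.9, 0, 0, 1, 0.04, 0.9, 0, 0, 1, 0.01, 0.8, 0, 0, 1, 0, 0.5, 0, 0, 1, 0, 0, 0, 0, 1]
}}

```text
time_s: 36.4
tcp_pos: [0.5187, 0.2941, 0.2004]
eef_rot: [180.0, 0.1, 4.2]
contact_force: [0.3, -1.0, -5.7]
gripper_width: 0.031
```

Run:
```python
from wt import *
f,K,W=cam("wrist","w12");s=telemetry.get_state();print(s["tcp_pos"],s["eef_rot"])
a=np.radians(4.1);r=np.array([[np.cos(a),-np.sin(a)],[np.sin(a),np.cos(a)]])
q=np.array([proj(K,W,[*(np.array([.519,.3267])+r@l),.012])[0] for l in [(.046,.026),(.046,-.026),(-.046,-.026),(-.046,.026)]]);print(q)
x0,y0=q.min(0).astype(int)-3;x1,y1=q.max(0).astype(int)+4
m=(f[y0:y1,x0:x1,2].astype(int)<190).astype(np.uint8)
n,l,st,c=cv2.connectedComponentsWithStats(m,connectivity=8);print(st[1:].tolist())
i=1+st[1:,4].argmax();ys,xs=np.nonzero(l==i);p=ray(K,W,np.c_[xs+float(x0),ys+float(y0)],.012)[:,:2]*1000
print(cv2.minAreaRect(p.astype(np.float32)))
```

```text
[0.5185706  0.2925661  0.20052742] [1.79920699e+02 1.30800717e-01 4.19298102e+00]
[[274.78949494 136.32045034]
 [317.16469668 136.37914373]
 [317.37080391 207.79619793]
 [277.77757602 207.75842349]]
[[7, 8, 43, 70, 1087]]
((514.917724609375, 323.0528564453125), (89.49021911621094, 52.23986053466797), 4.083637714385986)
```

{"api": "carry_out", "payload": {
  "commands": [0.02, 0.45, 0, 0, 1, 0, 0.4, 0, 0, 1, 0, 0, -0.8, 0, 1, 0, 0, -1, 0, 1, 0, 0, -1, 0, 1, 0, 0, -0.8, 0, 1, 0, 0, -0.4, 0, 1, 0, 0, 0, 0, 1]
}}

```text
time_s: 37.25
tcp_pos: [0.5191, 0.3243, 0.0391]
eef_rot: [179.8, 0.2, 4.1]
contact_force: [0.6, -0.3, -5.8]
gripper_width: 0.031
```

{"api": "carry_out", "payload": {
  "commands": [0, 0, -0.12, 0, 1, 0, 0, -0.06, 0, 1, 0, 0, -0.06, 0, 1, 0, 0, 0, 0, 1]
}}

```text
time_s: 37.65
tcp_pos: [0.5207, 0.326, 0.0331]
eef_rot: [-180.0, -0.0, 4.1]
contact_force: [-0.7, -0.3, -6.5]
gripper_width: 0.0313
```

{"api": "carry_out", "payload": {
  "commands": [-0.03, 0, -0.06, 0, 1, 0, 0, -0.05, 0, 1, 0, 0, -0.04, 0, 1, 0, 0, 0, 0, 1, 0, 0, 0, 0, 1]
}}

```text
time_s: 38.15
tcp_pos: [0.5193, 0.3258, 0.0265]
eef_rot: [180.0, 0.0, 4.1]
contact_force: [0.6, 0.0, -6.1]
gripper_width: 0.0316
```

{"api": "carry_out", "payload": {
  "commands": [0, 0, -0.025, 0, 1, 0, 0, 0, 0, 1, 0, 0, 0, 0, 1]
}}

```text
time_s: 38.45
tcp_pos: [0.5194, 0.3258, 0.0263]
eef_rot: [-180.0, -0.0, 4.1]
contact_force: [-4.4, -2.1, 5.7]
gripper_width: 0.0315
```

{"api": "carry_out", "payload": {
  "commands": [0, 0, -0.025, 0, 1, 0, 0, 0, 0, 1, 0, 0, 0, 0, 1]
}}

```text
time_s: 38.75
tcp_pos: [0.5195, 0.3258, 0.0263]
eef_rot: [-180.0, -0.0, 4.1]
contact_force: [-6.2, -2.4, 14.6]
gripper_width: 0.0311
```

Down on the card. I'll ease off, release and lift.

{"api": "carry_out", "payload": {
  "commands": [0, 0, 0.03, 0, 1, 0, 0, 0, 0, 0.5, 0, 0, 0, 0, 0, 0, 0, 0, 0, -0.5, 0, 0, 0, 0, -1, 0, 0, 0, 0, -1, 0, 0, 0.4, 0, -1, 0, 0, 1, 0, -1],
  "grip_force": 25
}}

```text
time_s: 39.55
tcp_pos: [0.5175, 0.324, 0.0787]
eef_rot: [179.7, 0.3, 4.1]
contact_force: [1.3, 0.4, -0.9]
gripper_width: 0.0744
```

{"api": "carry_out", "payload": {
  "commands": [0, 0, 1, 0, -1, 0, 0, 1, 0, -1, 0, 0, 0.9, 0, -1, 0, -0.9, 0, 0, -1, 0, -0.9, 0, 0, -1, 0, 0, 0, 0, -1, 0, 0, 0, 0, -1]
}}

```text
time_s: 40.25
tcp_pos: [0.5196, 0.2532, 0.1981]
eef_rot: [-180.0, -0.0, 4.0]
contact_force: [0.6, 0.5, -0.8]
gripper_width: 0.0878
```

Run:
```python
from wt import *
f,K,W=cam("wrist","w13");s=telemetry.get_state();print(s["tcp_pos"],s["eef_rot"],s["gripper_width"])
u=proj(K,W,(.519,.3267,.042))[0].astype(int)
h=cv2.cvtColor(f,cv2.COLOR_RGB2HSV)[u[1]];print(u,h[u[0]-30:u[0]+30:4].tolist())
print("weight",weight(f,K,W,.042,(u[0]-40,u[1]-50,u[0]+40,u[1]+45)))
# box lines: dark pixels on the card around the weight
x0,y0,x1,y1=u[0]-45,u[1]-50,u[0]+45,u[1]+50
m=(f[y0:y1,x0:x1,2].astype(int)<190).astype(np.uint8)
n,l,st,c=cv2.connectedComponentsWithStats(m,connectivity=8);print((x0,y0),st[1:].tolist())
for r in range(u[1]-50,u[1]+50,4):print(''.join('#' if v else '.' for v in m[r-y0,::1]))
```

```text
[0.51961563 0.25382649 0.19796499] [-1.79975558e+02 -3.36360542e-02  4.07471025e+00] 0.08795371093593067
[259 177] [[22, 40, 255], [23, 28, 254], [23, 29, 254], [23, 28, 254], [23, 24, 254], [21, 131, 250], [9, 42, 129], [12, 61, 143], [13, 59, 143], [12, 55, 143], [21, 132, 251], [16, 132, 168], [15, 91, 182], [12, 116, 86], [15, 73, 221]]
weight (518.4351806640625, 327.6376037597656, (66.15617370605469, 26.3642520904541), np.float32(4.0402603), 20)
(np.int64(214), np.int64(127)) [[0, 0, 17, 66, 906], [30, 0, 60, 79, 3586], [0, 97, 1, 3, 3], [6, 99, 20, 1, 20], [28, 98, 7, 2, 12]]
###########...........................................................................####
###########...........................................................................####
############..........................................................................####
############....................###################################..................#####
############...................##......................#############################.#####
#############..................#########################
[... 1063 characters left out ...]
.......#######################################################.
...................................#############################...##..####...............
...................................############################....##.....................
..........................................................................................
..........................................................................................
..........................................................................................
..........................................................................................
..........................................................................................
```

The weight measures (518.4, 327.6) mm at 4.0°, against the box at (518.1, 327.2) and 3.95° from the same camera, so it is well placed. Next I'll return the jar.

{"api": "carry_out", "payload": {
  "commands": [-0.28, -0.79, 0, -0.49, -1, -0.28, -0.79, 0, -0.49, -1, -0.28, -0.79, 0, -0.49, -1, -0.28, -0.79, 0, -0.49, -1, -0.28, -0.79, 0, -0.49, -1, -0.28, -0.79, 0, -0.49, -1, -0.29, -0.79, 0, -0.49, -1, 0, 0, 0, 0, -1]
}}

```text
time_s: 41.1
tcp_pos: [0.4393, 0.0308, 0.1978]
eef_rot: [180.0, 0.0, -9.7]
contact_force: [-0.2, -0.0, 0.7]
gripper_width: 0.0875
```

{"api": "carry_out", "payload": {
  "commands": [0, 0, 0, 0, -1, 0, 0, 0, 0, -1]
}}

```text
time_s: 41.3
tcp_pos: [0.4412, 0.0334, 0.1978]
eef_rot: [-180.0, -0.0, -9.6]
contact_force: [-0.9, -0.0, 0.7]
gripper_width: 0.0874
```

Run:
```python
from wt import *
f,K,W=cam("wrist","w14");s=telemetry.get_state();print(s["time_s"],s["tcp_pos"],s["eef_rot"])
x,y=proj(K,W,(.4406,.0325,.085))[0].astype(int);print(x,y)
h=cv2.cvtColor(f,cv2.COLOR_RGB2HSV)[y-45:y+46,x-45:x+46]
m=((h[:,:,1]>70)).astype(np.uint8);n,l,st,c=cv2.connectedComponentsWithStats(m);i=1+st[1:,4].argmax();print(st[i],c[i]+[x-45,y-45])
print(ray(K,W,c[i]+[x-45,y-45],.085))
```

```text
41.35 [0.44111385 0.03353398 0.1977152 ] [ 1.79999154e+02 -1.91750753e-03 -9.54591175e+00]
323 190
[  19   20   53   53 2134] [323.00421743 190.99109653]
[[0.44009888 0.03324532 0.085     ]]
```

The jar is where I left it. Picking it up.

{"api": "carry_out", "payload": {
  "commands": [-0.01, -0.02, -1, 0, -1, 0, 0, -1, 0, -1, 0, 0, -1, 0, -1, 0, 0, -0.56, 0, -1, 0, 0, 0, 0, -1, 0, 0, 0, 0, -1]
}}

```text
time_s: 41.95
tcp_pos: [0.4406, 0.0324, 0.0556]
eef_rot: [179.9, 0.0, -9.5]
contact_force: [0.2, 0.3, 1.7]
gripper_width: 0.0872
```

{"api": "carry_out", "payload": {
  "commands": [0, 0, 0, 0, 1, 0, 0, 0, 0, 1, 0, 0, 0, 0, 1, 0, 0, 0, 0, 1, 0, 0, 0, 0, 1, 0, 0, 0, 0, 1]
}}

```text
time_s: 42.55
tcp_pos: [0.4405, 0.0319, 0.0557]
eef_rot: [-180.0, -0.0, -9.6]
contact_force: [-0.4, 1.9, 3.4]
gripper_width: 0.0524
```

{"api": "carry_out", "payload": {
  "commands": [0, 0, 0.2, 0, 1, 0, 0, 0.2, 0, 1, 0, 0, 0, 0, 1, 0, 0, 0, 0, 1]
}}

```text
time_s: 42.95
tcp_pos: [0.4402, 0.0319, 0.0716]
eef_rot: [-180.0, -0.0, -9.6]
contact_force: [-0.4, 0.1, -2.3]
gripper_width: 0.0525
```

{"api": "carry_out", "payload": {
  "commands": [0, 0, 0.6, 0, 1, 0, 0, 1, 0, 1, 0, 0, 1, 0, 1, 0, 0, 0.4, 0, 1, -0.03, -0.4, 0, 0.3, 1, -0.06, -0.8, 0, 0.3, 1, -0.06, -0.8, 0, 0.3, 1, -0.06, -0.8, 0, 0.22, 1]
}}

```text
time_s: 43.75
tcp_pos: [0.4311, -0.0812, 0.1911]
eef_rot: [-180.0, 0.0, -5.0]
contact_force: [1.2, 0.2, -2.5]
gripper_width: 0.0524
```

{"api": "carry_out", "payload": {
  "commands": [-0.06, -0.8, 0, 0, 1, -0.06, -0.8, 0, 0, 1, -0.06, -0.8, 0, 0, 1, -0.06, -0.8, 0, 0, 1, -0.06, -0.8, 0, 0, 1, -0.06, -0.8, 0, 0, 1, -0.06, -0.6, 0, 0, 1, 0, -0.24, 0, 0, 1]
}}

```text
time_s: 44.55
tcp_pos: [0.4141, -0.3074, 0.1905]
eef_rot: [-180.0, 0.1, -5.3]
contact_force: [0.1, 0.2, -3.4]
gripper_width: 0.0529
```

{"api": "carry_out", "payload": {
  "commands": [0, 0, -0.5, 0, 1, 0, 0, -1, 0, 1, 0, 0, -1, 0, 1, 0, 0, -0.5, 0, 1, 0, 0, 0, 0, 1, 0, 0, 0, 0, 1]
}}

```text
time_s: 45.15
tcp_pos: [0.4152, -0.3057, 0.0717]
eef_rot: [180.0, 0.0, -5.1]
contact_force: [0.8, -0.3, -1.5]
gripper_width: 0.0526
```

XY is as at the start. I'll lower by feel.

{"api": "carry_out", "payload": {
  "commands": [0, 0, -0.15, 0, 1, 0, 0, -0.05, 0, 1, 0, 0, 0, 0, 1, 0, 0, 0, 0, 1]
}}

```text
time_s: 45.55
tcp_pos: [0.4152, -0.3059, 0.0639]
eef_rot: [180.0, -0.1, -5.1]
contact_force: [-1.1, -0.7, -3.0]
gripper_width: 0.0528
```

{"api": "carry_out", "payload": {
  "commands": [0, 0, -0.02, 0, 1, 0, 0, 0, 0, 1, 0, 0, 0, 0, 1]
}}

```text
time_s: 45.85
tcp_pos: [0.4151, -0.3059, 0.0628]
eef_rot: [180.0, -0.0, -5.1]
contact_force: [0.3, 0.2, -1.0]
gripper_width: 0.0527
```

{"api": "carry_out", "payload": {
  "commands": [0, 0, 0, 0, 0.3, 0, 0, 0, 0, -0.2, 0, 0, 0, 0, -1, 0, 0, 0, 0, -1, 0, 0, 0, 0, -1, 0, 0, 0, 0, -1, 0, 0, 0.4, 0, -1, 0, 0, 1, 0, -1]
}}

```text
time_s: 46.65
tcp_pos: [0.4125, -0.3049, 0.1162]
eef_rot: [-179.9, 0.4, -5.2]
contact_force: [0.4, -0.9, -0.3]
gripper_width: 0.0872
```

{"api": "carry_out", "payload": {
  "commands": [0, 0, 1, 0, -1, 0, 0, 1, 0, -1, 0.33, 0.9, 0, -0.4, -1, 0.33, 0.9, 0, -0.4, -1, 0.33, 0.9, 0, -0.4, -1, 0.33, 0.9, 0, 0, -1, 0.33, 0.9, 0, 0, -1, 0.33, 0.9, 0, 0, -1]
}}

```text
time_s: 47.45
tcp_pos: [0.4944, -0.0883, 0.1988]
eef_rot: [-180.0, -0.0, -9.9]
contact_force: [-0.3, 0.3, 0.1]
gripper_width: 0.0878
```

{"api": "carry_out", "payload": {
  "commands": [0.33, 0.9, 0, 0, -1, 0.33, 0.9, 0, 0, -1, 0.33, 0.85, 0, 0, -1, 0, 0, 0, 0, -1, 0, 0, 0, 0, -1]
}}

```text
time_s: 47.95
tcp_pos: [0.5336, 0.0169, 0.1982]
eef_rot: [180.0, 0.0, -9.8]
contact_force: [-0.7, 0.2, 0.2]
gripper_width: 0.0875
```

Run:
```python
from wt import *
f,K,W=cam("wrist","w15");s=telemetry.get_state();print(s["time_s"],s["tcp_pos"],s["eef_rot"])
x,y=proj(K,W,(.5344,.0162,.091))[0].astype(int);print(x,y)
g=f[y-35:y+36,x-35:x+36].min(2)
m=(g>200).astype(np.uint8);n,l,st,c=cv2.connectedComponentsWithStats(m);i=1+st[1:,4].argmax();print(st[i],c[i]+[x-35,y-35])
print(ray(K,W,c[i]+[x-35,y-35],.091))
```

```text
48.0 [0.53340299 0.01615029 0.19829746] [ 1.79980912e+02  3.69820329e-02 -9.90271918e+00]
323 190
[  11   14   48   45 1705] [322.10322581 190.628739  ]
[[0.53433814 0.01723085 0.091     ]]
```

{"api": "carry_out", "payload": {
  "commands": [0.025, 0, -1, 0, -1, 0, 0, -1, 0, -1, 0, 0, -1, 0, -1, 0, 0, -0.45, 0, -1, 0, 0, 0, 0, -1, 0, 0, 0, 0, -1]
}}

```text
time_s: 48.6
tcp_pos: [0.535, 0.0154, 0.0612]
eef_rot: [180.0, -0.0, -10.0]
contact_force: [-0.0, 0.4, 0.8]
gripper_width: 0.088
```

{"api": "carry_out", "payload": {
  "commands": [0, 0, 0, 0, 1, 0, 0, 0, 0, 1, 0, 0, 0, 0, 1, 0, 0, 0, 0, 1, 0, 0, 0, 0, 1, 0, 0, 0, 0, 1]
}}

```text
time_s: 49.2
tcp_pos: [0.5348, 0.0161, 0.0608]
eef_rot: [180.0, -0.0, -9.9]
contact_force: [-0.5, -1.3, 2.4]
gripper_width: 0.0489
```

{"api": "carry_out", "payload": {
  "commands": [0, 0, 0.4, 0, 1, 0, 0, 1, 0, 1, 0, 0, 1, 0, 1, 0, 0, 0.6, 0, 1, 0, 0, 0, -0.9, 1, 0, 0, 0, -0.9, 1, 0, 0, 0, -0.9, 1, 0, 0, 0, -0.9, 1]
}}

```text
time_s: 50.0
tcp_pos: [0.5341, 0.0162, 0.1799]
eef_rot: [180.0, 0.1, -24.5]
contact_force: [-0.3, 0.1, -3.2]
gripper_width: 0.0483
```

{"api": "carry_out", "payload": {
  "commands": [-0.04, -0.4, 0, -0.89, 1, -0.08, -0.7, 0, -0.89, 1, -0.08, -0.7, 0, -0.89, 1, -0.08, -0.7, 0, -0.89, 1, -0.08, -0.7, 0, -0.89, 1, -0.08, -0.7, 0, -0.89, 1, -0.08, -0.7, 0, -0.89, 1, -0.08, -0.7, 0, -0.89, 1]
}}

```text
time_s: 50.8
tcp_pos: [0.5099, -0.1967, 0.1798]
eef_rot: [180.0, 0.1, -53.0]
contact_force: [-0.1, -0.3, -2.9]
gripper_width: 0.0485
```

{"api": "carry_out", "payload": {
  "commands": [-0.08, -0.7, 0, -0.89, 1, -0.08, -0.4, 0, -0.89, 1, -0.04, -0.17, 0, -0.89, 1, 0, 0, 0, -0.89, 1, 0, 0, 0, -0.89, 1, 0, 0, 0, -0.89, 1, 0, 0, 0, -0.89, 1, 0, 0, 0, -0.89, 1]
}}

```text
time_s: 51.6
tcp_pos: [0.5021, -0.2463, 0.1797]
eef_rot: [179.9, 0.1, -81.5]
contact_force: [-0.3, 0.0, -2.8]
gripper_width: 0.049
```

{"api": "carry_out", "payload": {
  "commands": [0, 0, 0, -0.89, 1, 0, 0, 0, -0.89, 1, 0, 0, 0, -0.89, 1, 0, 0, 0, -0.89, 1, 0, 0, 0, 0, 1, 0, 0, 0, 0, 1]
}}

```text
time_s: 52.2
tcp_pos: [0.5024, -0.2464, 0.1801]
eef_rot: [179.9, 0.0, -95.4]
contact_force: [-0.6, -0.1, -2.4]
gripper_width: 0.0488
```

Descend from 0.180 to about 0.069, then by feel.

{"api": "carry_out", "payload": {
  "commands": [0, 0, -0.5, 0, 1, 0, 0, -1, 0, 1, 0, 0, -0.8, 0, 1, 0, 0, -0.35, 0, 1, 0, 0, -0.12, 0, 1, 0, 0, 0, 0, 1, 0, 0, 0, 0, 1]
}}

```text
time_s: 52.9
tcp_pos: [0.5036, -0.2468, 0.0706]
eef_rot: [-179.9, -0.0, -95.5]
contact_force: [-0.9, -0.1, -3.4]
gripper_width: 0.0487
```

{"api": "carry_out", "payload": {
  "commands": [0, 0, -0.025, 0, 1, 0, 0, 0, 0, 1, 0, 0, 0, 0, 1]
}}

```text
time_s: 53.2
tcp_pos: [0.503, -0.2466, 0.0692]
eef_rot: [-179.9, -0.0, -95.5]
contact_force: [-0.4, -0.3, -1.6]
gripper_width: 0.0487
```

{"api": "carry_out", "payload": {
  "commands": [-0.015, 0, -0.03, 0, 1, 0, 0, 0, 0, 1, 0, 0, 0, 0, 1]
}}

```text
time_s: 53.5
tcp_pos: [0.5024, -0.2467, 0.0678]
eef_rot: [-180.0, -0.0, -95.5]
contact_force: [-0.6, 0.1, -1.0]
gripper_width: 0.0484
```

{"api": "carry_out", "payload": {
  "commands": [0, 0, 0, 0, 0.3, 0, 0, 0, 0, -0.2, 0, 0, 0, 0, -1, 0, 0, 0, 0, -1, 0, 0, 0, 0, -1, 0, 0, 0, 0, -1, 0, 0, 0.4, 0, -1, 0, 0, 1, 0, -1]
}}

```text
time_s: 54.3
tcp_pos: [0.4996, -0.246, 0.1209]
eef_rot: [179.6, 0.1, -95.6]
contact_force: [1.6, -0.6, -0.3]
gripper_width: 0.0869
```

{"api": "carry_out", "payload": {
  "commands": [0, 0, 1, 0, -1, 0, 0, 0.95, 0.97, -1, 0.39, 0.77, 0, 0.97, -1, 0.39, 0.77, 0, 0.97, -1, 0.39, 0.77, 0, 0.97, -1, 0.39, 0.77, 0, 0.97, -1, 0.39, 0.77, 0, 0.97, -1, 0.39, 0.77, 0, 0.97, -1]
}}

```text
time_s: 55.1
tcp_pos: [0.5961, -0.0605, 0.2017]
eef_rot: [-180.0, -0.0, -68.2]
contact_force: [-0.1, -1.0, 0.1]
gripper_width: 0.0874
```

{"api": "carry_out", "payload": {
  "commands": [0.39, 0.77, 0, 0.97, -1, 0.39, 0.78, 0, 0.97, -1, 0, 0, 0, 0.97, -1, 0, 0, 0, 0.97, -1, 0, 0, 0, 0.97, -1, 0, 0, 0, 0.97, -1, 0, 0, 0, 0.97, -1, 0, 0, 0, 0.97, -1]
}}

```text
time_s: 55.9
tcp_pos: [0.6269, 0.0002, 0.2014]
eef_rot: [180.0, 0.0, -37.2]
contact_force: [0.6, -1.1, 0.4]
gripper_width: 0.088
```

{"api": "carry_out", "payload": {
  "commands": [0, 0, 0, 0.97, -1, 0, 0, 0, 0.97, -1, 0, 0, 0, 0.97, -1, 0, 0, 0, 0.97, -1, 0, 0, 0, 0.97, -1, 0, 0, 0, 0.97, -1, 0, 0, 0, 0.97, -1, 0, 0, 0, 0, -1]
}}

```text
time_s: 56.7
tcp_pos: [0.6268, 0.0002, 0.2015]
eef_rot: [180.0, 0.0, -10.1]
contact_force: [0.3, 0.4, 0.3]
gripper_width: 0.0876
```

Run:
```python
from wt import *
f,K,W=cam("wrist","w16");s=telemetry.get_state();print(s["time_s"],s["tcp_pos"],s["eef_rot"])
x,y=proj(K,W,(.6284,.0002,.1))[0].astype(int);print(x,y)
g=f[y-25:y+26,x-25:x+26].max(2)
m=(g<75).astype(np.uint8);n,l,st,c=cv2.connectedComponentsWithStats(m)
for i in range(1,n):
  if st[i,4]>100: print(st[i],ray(K,W,c[i]+[x-25,y-25],.1))
```

```text
56.75 [6.26857398e-01 1.86739824e-04 2.01478039e-01] [ 1.79996047e+02  1.04441172e-02 -1.02575956e+01]
322 191
[ 14  10  23  25 451] [[6.31445395e-01 4.85376097e-04 1.00000000e-01]]
```

{"api": "carry_out", "payload": {
  "commands": [0.04, 0, -1, 0.08, -1, 0, 0, -1, 0, -1, 0, 0, -1, 0, -1, 0, 0, -0.45, 0, -1, 0, 0, -0.13, 0, -1, 0, 0, 0, 0, -1, 0, 0, 0, 0, -1]
}}

```text
time_s: 57.45
tcp_pos: [0.6296, 0.0004, 0.0598]
eef_rot: [-180.0, -0.1, -9.9]
contact_force: [0.8, 0.0, 0.5]
gripper_width: 0.0877
```

{"api": "carry_out", "payload": {
  "commands": [0, 0, 0, 0, 1, 0, 0, 0, 0, 1, 0, 0, 0, 0, 1, 0, 0, 0, 0, 1, 0, 0, 0, 0, 1, 0, 0, 0, 0, 1, 0, 0, 0, 0, 1]
}}

```text
time_s: 58.15
tcp_pos: [0.629, 0.0002, 0.0591]
eef_rot: [180.0, -0.0, -9.8]
contact_force: [-3.8, 0.4, 18.6]
gripper_width: 0.0391
```

{"api": "carry_out", "payload": {
  "commands": [0, 0, 0.15, 0, 1, 0, 0, 0.15, 0, 1, 0, 0, 0, 0, 1, 0, 0, 0, 0, 1]
}}

```text
time_s: 58.55
tcp_pos: [0.6283, 0.0002, 0.0702]
eef_rot: [-180.0, 0.0, -9.9]
contact_force: [-0.1, 0.2, -2.1]
gripper_width: 0.0232
```

The pads slid up to the neck (width 23 mm) because that grasp was slightly too high. The bottle may still be on the floor, so I'll check with a top-camera comparison before moving.

Run:
```python
from wt import *
s=telemetry.get_state();print(s["contact_force"],s["moment"],s["gripper_width"],s["tcp_pos"])
g,K,W=cam("scene","s17")
# bottle label/foot silhouette in scene: project axis at foot & compare with s8 (bottle ~1.5mm above floor)
d=cv2.imread("pics/s8.png")[:,:,::-1]
a=proj(K,W,[(.6284,.0002,.005),(.6284,.0002,.03),(.6284,.0002,.1)]).round();print(a)
c=int(a[0,0])
for n,im in(("s8",d),("now",g)):
  for dx in(-8,0,8):print(n,dx,[im[r,c+dx].tolist() for r in range(196,230,2)])
```

```text
[-0.11443116  0.15712465 -2.09395185] [-0.07092433  0.17470251  0.01057929] 0.02319689926292564 [6.28314955e-01 2.07892226e-04 7.02222582e-02]
[[332. 219.]
 [332. 211.]
 [332. 186.]]
s8 -8 [[142, 131, 109], [141, 128, 105], [143, 132, 109], [144, 132, 109], [138, 120, 100], [132, 102, 73], [156, 137, 111], [166, 153, 127], [167, 152, 128], [167, 155, 129], [163, 149, 125], [148, 128, 105], [109, 83, 58], [87, 68, 55], [82, 73, 64], [79, 70, 63], [74, 67, 60]]
s8 0 [[121, 74, 37], [136, 86, 43], [139, 88, 44], [139, 91, 49], [131, 81, 41], [118, 75, 35], [120, 79, 45], [148, 124, 98], [164, 148, 125], [164, 150, 125], [165, 150, 126], [165, 150, 126], [158, 142, 119], [114, 84, 57], [95, 66, 44], [81, 73, 64], [79, 72, 65]]
s8 8 [[142, 84, 38], [141, 82, 35], [141, 86, 38], [132, 83, 41], [115, 72, 40], [115, 76, 45], [139, 114, 89], [156, 141, 120], [155, 141, 119], [154, 142, 118], [156, 143, 121], [148, 133, 109], [114, 89, 66], [96, 73, 54], [97, 88, 77], [110, 105, 96], [112, 106, 95]]
now -8 [[150, 136, 112], [134, 107, 80], [129, 83, 46], [127, 81, 41], [121, 80, 41], [125, 89, 58], [151, 129, 103], [167, 153, 129], [165, 152, 129], [166, 153, 128], [165, 150, 125], [151, 131, 108], [116, 88, 63], [91, 70, 53], [82, 74, 65], [77, 68, 62], [78, 69, 63]]
now 0 [[107, 69, 41], [128, 82, 45], [136, 86, 42], [138, 86, 43], [133, 84, 42], [122, 79, 38], [117, 76, 41], [139, 112, 86], [164, 147, 123], [165, 151, 126], [164, 150, 125], [164, 151, 126], [158, 143, 119], [125, 98, 71], [99, 67, 40], [85, 72, 63], [82, 75, 65]]
now 8 [[162, 99, 47], [144, 83, 37], [140, 84, 36], [134, 82, 36], [120, 75, 37], [119, 81, 47], [136, 108, 80], [155, 139, 115], [155, 142, 118], [156, 142, 120], [155, 142, 119], [150, 133, 111], [121, 97, 74], [96, 74, 53], [100, 90, 80], [111, 103, 94], [112, 106, 96]]
```

The bottle's outline is unchanged: it is still upright on the tray floor, and only the fingers slid up. I'll open and regrasp lower, in small steps by feel.

{"api": "carry_out", "payload": {
  "commands": [0, 0, 0, 0, 0.2, 0, 0, 0, 0, -0.4, 0, 0, 0, 0, -1, 0, 0, 0, 0, -1, 0, 0, 0, 0, -1, 0, 0, 0, 0, -1]
}}

```text
time_s: 59.2
tcp_pos: [0.6286, 0.0002, 0.0703]
eef_rot: [180.0, -0.0, -9.9]
contact_force: [0.7, -0.1, -0.0]
gripper_width: 0.0659
```

Run:
```python
from wt import *
s=telemetry.get_state();print(s["contact_force"],s["gripper_width"],s["tcp_pos"])
g,K,W=cam("scene","s18");o=cv2.imread("pics/s17.png")[:,:,::-1].astype(int)
d=np.abs(g.astype(int)-o).sum(2)[196:232,312:352];print((d>40).sum(1))
```

```text
[ 0.66204371 -0.1043028  -0.02046561] 0.0658606121992636 [6.28560000e-01 1.84311827e-04 7.03460063e-02]
[17 17 16 14  9  8  4  0  0  0  0  0  0  0  0  0  0  0  0  0  0  0  0  0
  0  0  0  0  0  0  0  0  0  0  0  0]
```

{"api": "carry_out", "payload": {
  "commands": [0, 0, -0.2, 0, -1, 0, 0, -0.1, 0, -1, 0, 0, 0, 0, -1, 0, 0, 0, 0, -1]
}}

```text
time_s: 59.65
tcp_pos: [0.6284, 0.0001, 0.058]
eef_rot: [180.0, 0.0, -9.9]
contact_force: [-1.0, 0.4, 0.6]
gripper_width: 0.0875
```

{"api": "carry_out", "payload": {
  "commands": [0, 0, -0.025, 0, -1, 0, 0, -0.025, 0, -1, 0, 0, 0, 0, -1]
}}

```text
time_s: 59.95
tcp_pos: [0.6285, 0.0002, 0.0563]
eef_rot: [180.0, 0.0, -9.9]
contact_force: [0.5, 0.2, 0.1]
gripper_width: 0.0877
```

{"api": "carry_out", "payload": {
  "commands": [0, 0, -0.025, 0, -1, 0, 0, 0, 0, -1]
}}

```text
time_s: 60.15
tcp_pos: [0.6285, 0.0002, 0.0553]
eef_rot: [-180.0, 0.0, -9.9]
contact_force: [0.5, -0.4, 0.5]
gripper_width: 0.0875
```

{"api": "carry_out", "payload": {
  "commands": [0, 0, -0.025, 0, -1, 0, 0, 0, 0, -1]
}}

```text
time_s: 60.35
tcp_pos: [0.6284, 0.0002, 0.0542]
eef_rot: [180.0, 0.0, -9.9]
contact_force: [-0.5, 0.2, -1.7]
gripper_width: 0.0877
```

{"api": "carry_out", "payload": {
  "commands": [0, 0, -0.025, 0, -1, 0, 0, 0, 0, -1]
}}

```text
time_s: 60.55
tcp_pos: [0.6285, 0.0002, 0.0532]
eef_rot: [180.0, 0.0, -9.9]
contact_force: [-0.4, 0.6, 0.5]
gripper_width: 0.0874
```

No contact, so the body does sit higher than nominal. I'll go on down to about 0.047.

{"api": "carry_out", "payload": {
  "commands": [0, 0, -0.025, 0, -1, 0, 0, 0, 0, -1]
}}

```text
time_s: 60.75
tcp_pos: [0.6285, 0.0002, 0.0522]
eef_rot: [180.0, 0.0, -9.9]
contact_force: [0.3, 0.6, 0.9]
gripper_width: 0.0876
```

{"api": "carry_out", "payload": {
  "commands": [0, 0, -0.025, 0, -1, 0, 0, 0, 0, -1]
}}

```text
time_s: 60.95
tcp_pos: [0.6284, 0.0002, 0.0512]
eef_rot: [180.0, 0.0, -9.9]
contact_force: [0.1, 0.3, 0.5]
gripper_width: 0.0878
```

{"api": "carry_out", "payload": {
  "commands": [0, 0, -0.025, 0, -1, 0, 0, 0, 0, -1]
}}

```text
time_s: 61.15
tcp_pos: [0.6284, 0.0002, 0.0502]
eef_rot: [180.0, 0.0, -9.9]
contact_force: [0.2, -0.0, 0.8]
gripper_width: 0.087
```

{"api": "carry_out", "payload": {
  "commands": [0, 0, -0.025, 0, -1, 0, 0, 0, 0, -1]
}}

```text
time_s: 61.35
tcp_pos: [0.6284, 0.0002, 0.0492]
eef_rot: [180.0, 0.0, -9.9]
contact_force: [-0.4, -1.0, -0.3]
gripper_width: 0.0874
```

{"api": "carry_out", "payload": {
  "commands": [0, 0, -0.025, 0, -1, 0, 0, 0, 0, -1]
}}

```text
time_s: 61.55
tcp_pos: [0.6285, 0.0002, 0.0482]
eef_rot: [180.0, 0.0, -9.9]
contact_force: [0.1, -0.4, -0.1]
gripper_width: 0.0875
```

{"api": "carry_out", "payload": {
  "commands": [0, 0, -0.025, 0, -1, 0, 0, 0, 0, -1]
}}

```text
time_s: 61.75
tcp_pos: [0.6284, 0.0002, 0.0472]
eef_rot: [180.0, 0.0, -9.9]
contact_force: [-0.7, 0.1, -0.2]
gripper_width: 0.0878
```

{"api": "carry_out", "payload": {
  "commands": [0, 0, 0, 0, 1, 0, 0, 0, 0, 1, 0, 0, 0, 0, 1, 0, 0, 0, 0, 1, 0, 0, 0, 0, 1, 0, 0, 0, 0, 1, 0, 0, 0, 0, 1]
}}

```text
time_s: 62.45
tcp_pos: [0.6285, 0.0001, 0.0474]
eef_rot: [180.0, 0.0, -9.9]
contact_force: [0.6, -1.4, -0.6]
gripper_width: 0.0483
```

{"api": "carry_out", "payload": {
  "commands": [0, 0, 0.15, 0, 1, 0, 0, 0.15, 0, 1, 0, 0, 0, 0, 1, 0, 0, 0, 0, 1]
}}

```text
time_s: 62.85
tcp_pos: [0.6286, 0.0003, 0.0596]
eef_rot: [-180.0, -0.0, -9.9]
contact_force: [-0.5, 0.4, -1.6]
gripper_width: 0.0483
```

Good full-width grip this time (48.3 mm). Carrying the bottle back.

{"api": "carry_out", "payload": {
  "commands": [0, 0, 0.6, 0, 1, 0, 0, 1, 0, 1, 0, 0, 0.9, 0, 1, 0, 0, 0.3, -0.5, 1, -0.1, -0.26, 0, -0.97, 1, -0.2, -0.54, 0, -0.97, 1, -0.28, -0.76, 0, -0.97, 1, -0.28, -0.76, 0, -0.97, 1]
}}

```text
time_s: 63.65
tcp_pos: [0.5935, -0.0932, 0.1711]
eef_rot: [180.0, 0.0, -27.5]
contact_force: [0.8, 0.1, -2.7]
gripper_width: 0.0487
```

{"api": "carry_out", "payload": {
  "commands": [-0.28, -0.76, 0, -0.97, 1, -0.28, -0.76, 0, -0.97, 1, -0.28, -0.76, 0, -0.97, 1, -0.28, -0.76, 0, -0.97, 1, -0.28, -0.76, 0, -0.97, 1, -0.28, -0.76, 0, -0.97, 1, -0.28, -0.76, 0, -0.97, 1, -0.28, -0.76, 0, -0.97, 1]
}}

```text
time_s: 64.45
tcp_pos: [0.5037, -0.3368, 0.1711]
eef_rot: [180.0, 0.0, -58.6]
contact_force: [0.1, 0.1, -2.6]
gripper_width: 0.0479
```

{"api": "carry_out", "payload": {
  "commands": [-0.22, -0.6, 0, -0.97, 1, -0.12, -0.36, 0, -0.97, 1, 0, 0, 0, -0.97, 1, 0, 0, 0, -0.97, 1, 0, 0, 0, -0.97, 1, 0, 0, 0, -0.97, 1, 0, 0, 0, -0.97, 1, 0, 0, 0, -0.97, 1]
}}

```text
time_s: 65.25
tcp_pos: [0.4906, -0.374, 0.171]
eef_rot: [180.0, 0.0, -89.6]
contact_force: [-0.2, 0.3, -3.2]
gripper_width: 0.048
```

{"api": "carry_out", "payload": {
  "commands": [0, 0, 0, -0.97, 1, 0, 0, 0, -0.45, 1, 0, 0, 0, 0, 1, 0, 0, 0, 0, 1]
}}

```text
time_s: 65.65
tcp_pos: [0.4908, -0.3741, 0.1711]
eef_rot: [180.0, 0.0, -95.1]
contact_force: [-0.8, 0.1, -2.8]
gripper_width: 0.0481
```

Descend from 0.171 to about 0.056 first (expected contact at 0.0544).

{"api": "carry_out", "payload": {
  "commands": [0, 0, -0.5, 0, 1, 0, 0, -1, 0, 1, 0, 0, -0.8, 0, 1, 0, 0, -0.4, 0, 1, 0, 0, -0.15, 0, 1, 0, 0, 0, 0, 1, 0, 0, 0, 0, 1]
}}

```text
time_s: 66.35
tcp_pos: [0.4917, -0.3746, 0.0585]
eef_rot: [-179.9, -0.0, -95.1]
contact_force: [0.7, 0.2, -1.3]
gripper_width: 0.0484
```

{"api": "carry_out", "payload": {
  "commands": [0, 0, -0.025, 0, 1, 0, 0, 0, 0, 1, 0, 0, 0, 0, 1]
}}

```text
time_s: 66.65
tcp_pos: [0.4912, -0.3743, 0.0571]
eef_rot: [-179.9, -0.0, -95.1]
contact_force: [-0.5, -0.6, -1.9]
gripper_width: 0.0482
```

{"api": "carry_out", "payload": {
  "commands": [0, 0, -0.03, 0, 1, 0, 0, -0.025, 0, 1, 0, 0, 0, 0, 1, 0, 0, 0, 0, 1]
}}

```text
time_s: 67.05
tcp_pos: [0.491, -0.3743, 0.0544]
eef_rot: [-180.0, -0.0, -95.1]
contact_force: [-0.8, -0.1, 0.2]
gripper_width: 0.0483
```

{"api": "carry_out", "payload": {
  "commands": [0, 0, -0.015, 0, 1, 0, 0, 0, 0, 1, 0, 0, 0, 0, 1]
}}

```text
time_s: 67.35
tcp_pos: [0.4911, -0.3743, 0.0543]
eef_rot: [-180.0, -0.0, -95.1]
contact_force: [-1.3, 2.2, 5.2]
gripper_width: 0.0485
```

On the board. I'll release, rise and move back for a final check.

{"api": "carry_out", "payload": {
  "commands": [0, 0, 0.015, 0, 1, 0, 0, 0, 0, 0.3, 0, 0, 0, 0, -0.2, 0, 0, 0, 0, -1, 0, 0, 0, 0, -1, 0, 0, 0, 0, -1, 0, 0, 0, 0, -1, 0, 0, 0.3, 0, -1]
}}

```text
time_s: 68.15
tcp_pos: [0.4898, -0.3737, 0.065]
eef_rot: [179.8, 0.1, -95.2]
contact_force: [-0.5, -0.3, 0.2]
gripper_width: 0.0853
```

{"api": "carry_out", "payload": {
  "commands": [0, 0, 1, 0, -1, 0, 0, 1, 0, -1, 0, 0, 1, 0, -1, 0, 0, 1, 0, -1, 0.05, 0.8, 0.4, 0, -1, 0.05, 0.75, 0.2, 0, -1, 0, 0, 0, 0, -1, 0, 0, 0, 0, -1]
}}

```text
time_s: 68.95
tcp_pos: [0.4951, -0.3118, 0.2515]
eef_rot: [-179.9, -0.0, -95.1]
contact_force: [0.2, 0.1, -0.1]
gripper_width: 0.0878
```

Run:
```python
from wt import *
f,K,W=cam("wrist","w20");s=telemetry.get_state();print(s["time_s"],s["tcp_pos"],s["eef_rot"],s["contact_force"],s["gripper_width"])
def blob(name,P,mask,r):
    x,y=proj(K,W,P)[0].astype(int);y0=max(y-r,0);m=mask(f[y0:y+r+1,x-r:x+r+1]).astype(np.uint8)
    n,l,st,c=cv2.connectedComponentsWithStats(m);i=1+st[1:,4].argmax();q=c[i]+[x-r,y0];print(name,(x,y),st[i],q,ray(K,W,q,P[2])[0].round(4))
H=lambda a:cv2.cvtColor(a,cv2.COLOR_RGB2HSV)
blob("cap",(.491,-.374,.107),lambda a:a.max(2)<80,16)
blob("cork",(.4154,-.3057,.092),lambda a:(H(a)[:,:,1]>60)&(H(a)[:,:,0]<20)&(a.max(2)>150),30)
blob("can",(.5024,-.2465,.098),lambda a:a.min(2)>200,28)
# compare the stand area with the very first top picture
g,Kt,Wt=cam("top","t20");o=cv2.imread("pics/t1.png")[:,:,::-1]
for n,(u,v) in dict(can=(405,236),jar=(427,267),bottle=(450,240)).items():
    pc=o[v-13:v+13,u-13:u+13].copy();r=cv2.matchTemplate(g[v-20:v+20,u-20:u+20].copy(),pc,cv2.TM_CCOEFF_NORMED);_,mx,_,p=cv2.minMaxLoc(r);print(n,mx,(p[0]-7,p[1]-7))
```

```text
69.0 [ 0.49488244 -0.31220408  0.25075178] [-1.79965558e+02 -1.08149416e-02 -9.50985153e+01] [ 0.2130737   0.47408376 -0.53163457] 0.08751940510687045Traceback (most recent call last):
  File "<stdin>", line 7, in <module>
  File "<stdin>", line 5, in blob
ValueError: attempt to get argmax of an empty sequence
```

Run:
```python
from wt import *
H=lambda a:cv2.cvtColor(a,cv2.COLOR_RGB2HSV)
for nm in("w1","w20"):
  d=np.load(nm+".npz");K,W=d["K"],d["W"];f=cv2.imread(f"pics/{nm}.png")[:,:,::-1].copy()
  def blob(name,P,mask,r):
    x,y=proj(K,W,P)[0].astype(int);m=mask(f[y-r:y+r+1,x-r:x+r+1]).astype(np.uint8)
    n,l,st,c=cv2.connectedComponentsWithStats(m)
    if n<2: print(name,"none",f[y,x]);return
    i=1+st[1:,4].argmax();q=c[i]+[x-r,y-r];print(nm,name,(x,y),st[i],ray(K,W,q,P[2])[0].round(4))
  blob("cap",(.491,-.374,.107),lambda a:(a.max(2)<125),14)
  blob("cork",(.4154,-.3057,.092),lambda a:(H(a)[:,:,1]>60)&(H(a)[:,:,0]<18)&(a.max(2)>185),26)
  blob("can",(.5024,-.2465,.098),lambda a:a.min(2)>225,24)
g,Kt,Wt=cam("top","t21");o=cv2.imread("pics/t1.png")[:,:,::-1]
for n,(u,v) in dict(can=(405,236),jar=(427,267),bottle=(450,240)).items():
    pc=o[v-13:v+13,u-13:u+13].copy();r=cv2.matchTemplate(g[v-20:v+20,u-20:u+20].copy(),pc,cv2.TM_CCOEFF_NORMED);_,mx,_,p=cv2.minMaxLoc(r);print(n,round(mx,2),(p[0]-7,p[1]-7))
```

```text
w1 cap (np.int64(315), np.int64(127)) [  5   4  20  18 219] [ 0.4892 -0.3781  0.107 ]
w1 cork (np.int64(388), np.int64(173)) [  6   0  47  53 643] [ 0.3988 -0.306   0.092 ]
w1 can (np.int64(324), np.int64(233)) [   8    7   38   35 1031] [ 0.5005 -0.2463  0.098 ]
w20 cap (np.int64(320), np.int64(125)) [  5   4  21  19 299] [ 0.4898 -0.3766  0.107 ]
w20 cork (np.int64(389), np.int64(179)) [ 31   0  22  53 552] [ 0.3938 -0.3043  0.092 ]
w20 can (np.int64(320), np.int64(234)) [   7    8   38   33 1033] [ 0.5015 -0.2459  0.098 ]
can 0.33 (5, -1)
jar 0.85 (0, 0)
bottle 0.47 (0, -1)
```

```bash
python3 -c "
from plant import r,telemetry
print(telemetry.get_state()['contact_force']);print(r.close_job())"
```

```text
[ 0.31750456 -0.18995702  0.33174251]
the job is handed in; nothing more can be done
None
```

The job is done and handed in at about 69 s. The can, jar and bottle went into the tray, the weight went into the pencilled box, and then jar, can and bottle went back to their own spots. I didn't touch the hammer, mug or last.

**Last checks**
- **Weight:** seen from the wrist camera, it lay at (518.4, 327.6) mm and 4.0°. The same camera put the box at (518.1, 327.2) mm and 3.95°.
- **Can and bottle:** the lid positions in the wrist pictures agree with the start to about 1–2 mm.
- **Jar:** the top camera showed no shift from the first picture.
- **Hand-in:** the gripper was open and clear, with no contact force.

**What went wrong or disagreed**
- **Finger reach:** the fingertips sat about 15 mm higher than the stated geometry. My first grip on the weight slipped off, leaving it in place. On the way back, one grip on the bottle slid up to its neck while the bottle stayed standing. I regripped both lower and they held.
- **Weak final checks:** top-camera matching was poor for the can (0.33) and bottle (0.47), and I think the arm and its shadow caused that. The wrist colour check on the jar's cork failed. So the jar rests on the top-camera match and on being put down at the arm position it was picked up from.
- **No final picture viewed:** I had used all 16 views, so these checks are numeric only.

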